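Refit the dust extractor's filter cassettes and its cover

ROBOT

A 6-joint arm with a two-finger parallel gripper is mounted at the origin on a cart in front of the work surface, level with it; the furniture and walls round the work are solid. World frame = base frame: x ahead of the robot, y to its left, z up, the work surface at z = 0. Lengths are in m, angles in rad, forces in N, time in s.
With the tool pointing down it reaches from about 0.275 to 0.725 m from the base axis. Payload 15.9 kg.
Tool frame: the origin (TCP) lies where the fingers leave the gripper's body, on its centre line; the fingertips stand 73 mm ahead of it and the grasp point (between the pads) lies manip.grasp_offset ahead of it (manip.grasp_offset is the distance from the TCP to the grasp point, in m); z points along the fingers, y is the direction in which the jaws open and shut (so a half turn about z gives the same grasp; the last joint's range is limited). The gripper opens to 85 mm and grips with 20 to 120 N. Pads are 22 mm wide; open, the fingers measure 114 mm over their backs; the gripper's body (76 mm by 85 mm) begins 54 mm behind the grasp point. The pads swing forward as they close: fully open they stand 13 mm farther back than shut.
Start: joints at [1.172, 0.213, -0.034, 1.323, 0, 1.571], TCP at [0.194, 0.461, 0.304] pointing down, gripper open.
Joint ranges: [-2.98, 2.98], [-0.74, 1.72], [-1.14, 1.35], [-2.1, 2.04], [-1.57, 1.44], [-3.14, 3.14]. Speed limits (rad/s): [1.89, 1.89, 2.39, 2.57, 3.14, 3.14].

INTERFACE

Orientations are given as [roll, pitch, yaw] about the fixed x, y, z axes, in that order (R = Rz(yaw) Ry(pitch) Rx(roll)).
In Python, from plant import manip, snapshot, camera_params, finder gives the robot as it stands.
- The arm moves only by the tool apply_moves, never from a script. Its argument "moves" is one flat list of numbers, 5 for each row, row after row: the closure, from -1 (fully open) to 1 (shut), then the shift along the world's x, y, z in m, then the turn about the world's z in degrees. In form: [jaw, tx, ty, tz, turn, jaw, tx, ty, tz, turn, ...]. A call has 1 to 5 rows; each row shifts and turns the commanded pose from where the row before left it; what a row does not reach is not made up. A row lasts 1/12 s, in which the tool goes at most 41.7 mm and 7.16 degrees, less where a joint would pass 70% of its speed; a pose out of reach is approached as far as the arm can. A call with a gripper value outside its range is refused whole. The fingers move at their own pace and stop on an object; "squeeze" is the grip in N (left out, the last holds). Time passes only in rows, so rows that do not move let the fingers close. It gives the time, the measured TCP pose, the force and the opening at its end, in the units of the state.
- manip.observe(): the state, without advancing time (a new reading comes with each control period).
- snapshot(name): name is "side" or "top"; returns the picture (420x560x3 uint8, blue, green, red); there is no depth.
- camera_params(name): a dict with "camera_matrix" (3x3 intrinsics, pixels), "D" ([k1, k2, p1, p2, k3] as OpenCV has them; the pictures are not rectified), "T" (4x4, takes a point from camera to world coordinates). Camera axes: x right, y down, z forward; pixel columns grow to the right and rows downward; lengths in m; the calibration is good to about 2 mm. A picture is of the moment at which its call begins. camera_params takes no time and is no camera call.
- manip.close_job(): hands the job in, once; it reports no verdict.
Trained networks look in the newest picture that a camera, given by its name, has taken for a name from the list of things; names that differ only in an ending like _2 or _b are one class to them, and where a whole thing is asked for, a point or a joint stands for the part that bears it (a point fixed in the world has none). Each returns a list of dicts, best first, with "p" (0 to 1); they miss things now and then, are a little off and sometimes report something else, mostly with a low value. They report only what shows in the picture. A call takes as long as a camera call.
- finder.look_for(camera, label): "point" ([x, y, z] in m, in world coordinates, good to about 4 mm: the middle of the surface that is visible of it).
The state is a dict: "t": time; "joint_positions": joint angles; "joint_vel": joint speeds; "joint_torque": joint torques, N m; "eef_pos": TCP position; "tool_rot": TCP orientation; "force": force on the tool from outside, world axes, zero at the start; "torque": the same for the moment, N m; "gripper_width": finger opening in m.
Only numpy, scipy, OpenCV 4.12 (cv2) and the standard library are available. Lean on these libraries where they do the work, as an engineer would, in place of code of your own. Each camera call takes 0.05 s, during which the arm holds its last target. There are 200 camera calls.

TASK

Fit the filter cassettes into the filter box: first take the cover off (raise its left edge, then draw the right edge out from under the lip) and lay it flat on the table. Slide each cassette that is there into the lane of its own width, its front end lifting the hinged catch, and push it fully home so that the catch drops behind it. Then refit the cover: hook its right edge under the lip and lower the left edge until it lies flat inside the rim, and leave the other things on the table where they are.

Things in the scene. Friction and masses are not known exactly. Their poses are not given: they have to be found in the camera images.
- filter_box: grey filter box, fixed. Origin on the table under the line of the catch noses, mid-width; x runs into the box, y left. A 6 mm thick apron (x -115 to -50 mm) leads to three lanes (floor 6 mm above the table, walls 25 mm high, 12 mm thick, round-nosed, from x -56; rear wall at x 101, 70 mm tall). From x 12 strips overhang both lane sides by 6 mm, 3 mm above a cassette frame: slide in from the front only
- lip (a point): on the box's right side: foot of the stop face under the lip, mid-length (x 53, y -123 mm in the box frame), at the height of the cover's seat, 62 mm above the table. The lip overhangs this seat by 14 mm towards the left; its underside is 12 mm, its top 16 mm above the seat. Axes as the box. Farther right the table is clear from x 0.51 to 0.63 m, y -0.15 to -0.43 m: room for the cover
- rim (a point): on the box's left side: the rim's inner face, mid-length (x 53, y +121 mm in the box frame), at the height of the cover's seat, 62 mm above the table; the rim stands 8 mm above this seat. Lip stop face to rim: 244 mm. Lip tip to rim: 230 mm. Axes as the box
- cover_seat (a point): where cover_mid lies when the cover is in place: x 53, y -1 mm in the box frame, 79 mm above the table; axes as the box. The cover's rear edge is then 1.5 mm from the rear wall; its front edge is free. Too wide to go straight up or down between lip and rim: tilt it
- cover_mid (a point): loose cover, 0.3 kg, at first on the box: aluminium plate 93 (its x) x 240 mm (its y), 4 mm thick, black grip on its middle: 60 mm along x, 12 mm thick along y, 4 to 34 mm above the plate's underside. Hems under front and rear edge, 8 mm deep, 204 mm long, keep cassettes out. This point: middle, 17 mm above the plate's underside (25 mm above a table it lies on). Works either way round
- narrow_mid (a point): narrow filter cassette: solid aluminium frame with pleated white paper, 90 mm long (its x), 50 mm wide (its y), 22 mm tall, about 0.2 kg, with a black grip on its middle: 10 mm thick along x, 34 mm wide along y, from 22 to 52 mm above the underside. This point: middle, 26 mm above the underside. Works either end first
- home_narrow (a point): where narrow_mid lies when that cassette is home in its lane, the middle one (y -6 mm), 54 mm wide: x 55.5 mm in the box frame, 32 mm above the table, its front end against the rear wall; axes as the box. The grip then stands 40 mm from that wall, so the fingers must open only a little to let go
- catch_narrow (a joint): the narrow lane's gravity catch, a steel arm on the right side of the lane (17 mm or more off its mid-line), pivoted at x -40 mm, 38 mm above the table; nose end at x -1. 0 = hanging, nose 2 mm above the lane floor; about 0.4 = riding on a cassette frame; limit 1.2. Falls by its own weight once the cassette's rear end is 8 mm past x 0, then bars the way back
- medium_mid (a point): medium filter cassette: solid aluminium frame with pleated white paper, 90 mm long (its x), 62 mm wide (its y), 22 mm tall, about 0.2 kg, with a black grip on its middle: 10 mm thick along x, 34 mm wide along y, from 22 to 52 mm above the underside. This point: middle, 26 mm above the underside. Works either end first
- home_medium (a point): where medium_mid lies when that cassette is home in its lane, the rightmost (y -78 mm in the box frame), 66 mm wide: x 55.5 mm in the box frame, 32 mm above the table, its front end against the rear wall; axes as the box. The grip then stands 40 mm from that wall, so the fingers must open only a little to let go
- catch_medium (a joint): the medium lane's gravity catch, a steel arm on the right side of the lane (17 mm or more off its mid-line), pivoted at x -40 mm, 38 mm above the table; nose end at x -1. 0 = hanging, nose 2 mm above the lane floor; about 0.4 = riding on a cassette frame; limit 1.2. Falls by its own weight once the cassette's rear end is 8 mm past x 0, then bars the way back
- wide_mid (a point): wide filter cassette: solid aluminium frame with pleated white paper, 90 mm long (its x), 74 mm wide (its y), 22 mm tall, about 0.2 kg, with a black grip on its middle: 10 mm thick along x, 34 mm wide along y, from 22 to 52 mm above the underside. This point: middle, 26 mm above the underside. Works either end first
- home_wide (a point): where wide_mid lies when that cassette is home in its lane, the leftmost (y +72 mm), 78 mm wide: x 55.5 mm in the box frame, 32 mm above the table, its front end against the rear wall; axes as the box. The grip then stands 40 mm from that wall, so the fingers must open only a little to let go
- catch_wide (a joint): the wide lane's gravity catch, a steel arm on the right side of the lane (17 mm or more off its mid-line), pivoted at x -40 mm, 38 mm above the table; nose end at x -1. 0 = hanging, nose 2 mm above the lane floor; about 0.4 = riding on a cassette frame; limit 1.2. Falls by its own weight once the cassette's rear end is 8 mm past x 0, then bars the way back
- jar: a bystander: glass jar with a dark lid, 90 mm across and 140 mm tall; origin at the middle of its underside
- label_reel: a bystander: white label roll, 76 mm across and 41 mm tall; origin at the middle of its underside
- masking_tape: a bystander: roll of masking tape, 100 mm across and 25 mm tall, lying flat; origin at the middle of its underside
- handset: a bystander: phone, 163 x 78 x 10 mm, lying flat; origin at the middle of its underside
- bench_scraper: a bystander: bench scraper, 104 x 132 mm, 18 mm tall; origin at the middle of its underside
- pen: a bystander: marker pen, 135 mm long, 16 mm thick; origin at the middle of its underside

How it is judged:
By the outcome, as a careful person would: the job done as asked, in the order asked, and still so for the second after the job is handed in, with the robot touching nothing.
Of cassette_narrow, cassette_medium, cassette_wide only 2 to 3 are there at a start; the rules pass over those that are not, and their reading is None.
At some moment in a run one of cassette_narrow, cassette_medium, cassette_wide, cover may be knocked a few centimetres aside while the robot is not near it.
Once in a run the grip may slacken for a moment while it holds something.
It also fails if it takes over 210 s, if anything falls off the work surface, if the arm or the gripper's body presses on something with over 40 N, if the wrist force passes 120 N, or if a joint passes its speed limit or range.

## Working session

There is one attempt and no reset: what is moved stays moved. The work goes in short steps, Python scripts to look and compute and a tool call to move; the robot and the scene stay as the last step left them, time stands still between calls to the robot, and variables do not carry over. Pictures are saved under pics/ and viewed, about 12 in all and at most 16, crops included, and the job is handed in when it is done.

Besides the shell and the picture viewer there is one more tool, called after ">>>" by a JSON object that holds its "op" and its "data". apply_moves: Moves the arm, as the interface text tells. Its arguments: {"type":"object","properties":{"moves":{"type":"array"},"squeeze":{"type":"number"}},"required":["moves"]}

```bash
ls; mkdir -p pics; cat > h.py <<'E'
import numpy as np, cv2
from plant import manip, snapshot, camera_params, finder
def pic(n,f):
    im=snapshot(n); cv2.imwrite('pics/'+f,im); return im
def proj(n,P):
    c=camera_params(n); T=np.linalg.inv(c['T'])
    r=cv2.Rodrigues(T[:3,:3])[0]
    return cv2.projectPoints(np.array(P,float).reshape(-1,1,3),r,T[:3,3],np.array(c['camera_matrix'],float),np.array(c['D'],float))[0][:,0]
def ray(n,uv,z):
    c=camera_params(n); T=np.array(c['T'])
    p=cv2.undistortPoints(np.array(uv,float).reshape(-1,1,2),np.array(c['camera_matrix'],float),np.array(c['D'],float))[:,0]
    d=np.c_[p,np.ones(len(p))]@T[:3,:3].T; o=T[:3,3]
    return o+d*((z-o[2])/d[:,2])[:,None]
E
python3 - <<'E'
from h import *
np.set_printoptions(precision=4,suppress=True)
a=pic('top','t0.png');b=pic('side','s0.png')
for n in ['filter_box','lip','rim','cover_mid','cover_seat','narrow_mid','medium_mid','wide_mid','home_narrow','catch_narrow','jar','pen']:
    for c in ['top','side']:
        try: print(n,c,[(np.round(d['point'],3).tolist(),round(d['p'],2)) for d in finder.look_for(c,n)][:3])
        except Exception as e: print(n,c,e)
print(manip.observe(),manip.grasp_offset)
for c in ['top','side']: print(camera_params(c)['T'])
E
```

```text
pics
filter_box top [([0.536, 0.05, 0.01], 0.91), ([0.426, 0.268, 0.024], 0.44)]
filter_box side [([0.671, 0.015, 0.039], 0.7)]
lip top [([0.534, 0.044, 0.003], 0.55), ([0.313, 0.219, 0.021], 0.5)]
lip side [([0.667, 0.018, 0.042], 0.94), ([0.596, 0.362, 0.019], 0.58)]
rim top [([0.534, 0.047, 0.003], 0.56)]
rim side [([0.669, 0.016, 0.042], 0.62)]
cover_mid top [([0.616, 0.055, 0.063], 0.56)]
cover_mid side [([0.621, 0.047, 0.064], 0.76), ([0.669, 0.021, 0.041], 0.43)]
cover_seat top [([0.535, 0.043, 0.01], 0.76), ([0.615, 0.052, 0.067], 0.56)]
cover_seat side [([0.67, 0.017, 0.041], 0.87), ([0.596, 0.361, 0.024], 0.53)]
narrow_mid top [([0.426, 0.268, 0.025], 0.92)]
narrow_mid side [([0.439, 0.258, 0.023], 0.56)]
medium_mid top [([0.581, 0.367, 0.022], 0.76), ([0.365, 0.379, 0.009], 0.41)]
medium_mid side [([0.667, 0.021, 0.038], 0.34)]
wide_mid top [([0.434, -0.208, 0.02], 0.77), ([0.362, 0.378, 0.009], 0.6)]
wide_mid side [([0.443, -0.21, 0.019], 0.62), ([0.67, 0.021, 0.04], 0.2)]
home_narrow top [([0.366, 0.38, 0.009], 0.72)]
home_narrow side [([0.669, 0.021, 0.038], 0.77)]
catc
[... 346 characters left out ...]
44,  1.3235, -0.    ,  1.5708]), 'joint_vel': array([-0.0015,  0.0004,  0.0002,  0.0022, -0.0003, -0.0004]), 'joint_torque': array([  0.0001, -68.5949,  48.7327,   0.0012,  -0.    ,   0.    ]), 'eef_pos': array([0.1942, 0.4608, 0.3039]), 'tool_rot': array([3.1415, 0.    , 2.7428]), 'force': array([ 1.2172,  0.6651, -0.2599]), 'torque': array([ 0.0219,  0.0126, -0.0038]), 'gripper_width': 0.08539354310790481} 0.0539
[[-0.0117 -0.995   0.0987  0.385 ]
 [-0.9999  0.0116 -0.0022  0.0016]
 [ 0.0011 -0.0987 -0.9951  1.7153]
 [ 0.      0.      0.      1.    ]]
[[ 0.287   0.6446 -0.7086  1.3676]
 [ 0.9579 -0.1952  0.2104 -0.2358]
 [-0.0027 -0.7392 -0.6735  0.8529]
 [ 0.      0.      0.      1.    ]]
```

View pics/t0.png

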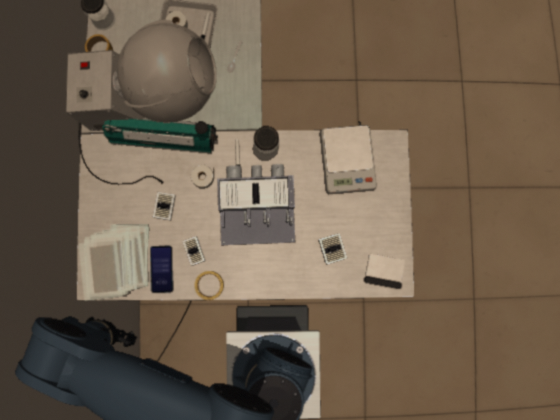

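View pics/s0.png

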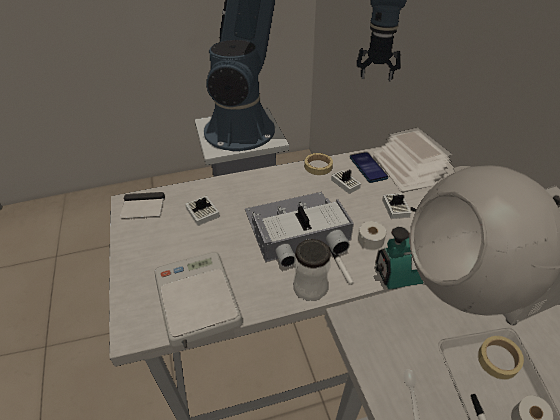

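```bash
python3 - <<'E'
from h import *
a=cv2.imread('pics/t0.png')
box=cv2.resize(a[160:250,212:302],None,fx=6,fy=6,interpolation=cv2.INTER_CUBIC)
cs=[cv2.resize(a[v-18:v+18,u-18:u+18],(180,180),interpolation=cv2.INTER_CUBIC) for u,v in [(164,207),(194,251),(332,249)]]
cv2.imwrite('pics/m0.png',np.hstack([box,np.vstack(cs)]))
b=cv2.imread('pics/s0.png'); cv2.imwrite('pics/m1.png',cv2.resize(b[160:290,180:420],None,fx=3.3,fy=3.3,interpolation=cv2.INTER_CUBIC))
E
```

```text
(no output)
```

View pics/m0.png

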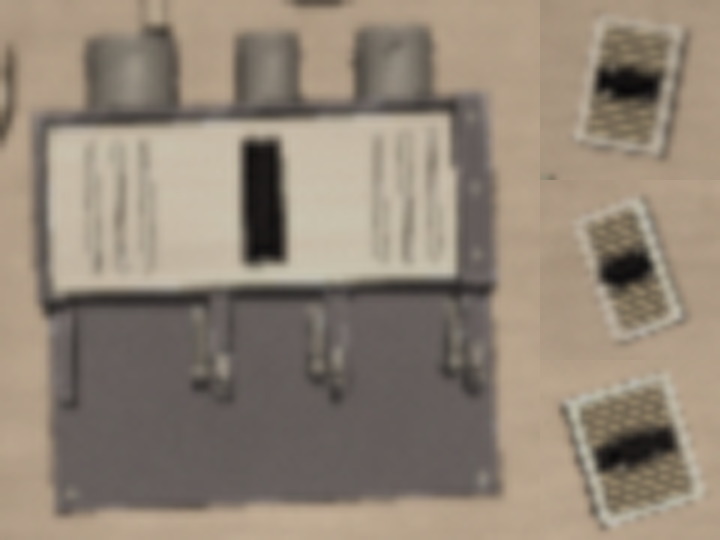

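```bash
cat >> h.py <<'E'
from scipy.optimize import least_squares
def tr(p,P):
    P=np.atleast_2d(P).astype(float); c,s=np.cos(p[2]),np.sin(p[2])
    return np.c_[p[0]+c*P[:,0]-s*P[:,1],p[1]+s*P[:,0]+c*P[:,1],P[:,2]]
E
python3 - <<'E'
from h import *
np.set_printoptions(precision=4,suppress=True)
uv=lambda L,s,o:(np.array(L,float)+.5)/s-.5+np.array(o)
# box
L=uv([(48,127),(53,293),(455,112),(458,277),(57,512),(497,493)],6,(212,160))
cv=ray('top',L[:4],.066); ap=ray('top',L[4:],.006)
def inv(p,W):
    c,s=np.cos(p[2]),np.sin(p[2]); d=W[:,:2]-p[:2]; return np.c_[d@[c,s],d@[-s,c]]
def res(p):
    a=inv(p,cv);b=inv(p,ap)
    return np.r_[a[0]-[.0995,.119],a[1]-[.0065,.119],a[2,0]-.0995,a[3,0]-.0065,(inv(p,ray('top',L[2:4],.078))[:,1]+.109),b[:,0]+.115]
r=least_squares(res,[.53,.05,.05]);print('box',r.x,np.degrees(r.x[2]));print(r.fun*1000);print(inv(r.x,ap))
np.save('box.npy',r.x)
g=[.03,-.03]
pts=tr(r.x,[(.0995,.119,.066),(.0065,.119,.066),(.0995,-.109,.078),(.0065,-.109,.078),(-.115,-.135,.006),(-.115,.125,.006)])
for n in['top','side']:print(n,proj(n,pts))
for nm,l,w,o,k in [('medium',[(605,18),(687,27),(660,157),(577,143)],.062,(164,207),0),('narrow',[(580,213),(643,197),(683,313),(622,340)],.05,(194,251),1),('wide',[(563,402),(670,375),(703,492),(607,525)],.074,(332,249),2)]:
    q=uv(np.array(l)-[540,180*k],5,np.array(o)-18); W=ray('top',q,.022)
    M=[(.045,w/2,.022),(.045,-w/2,.022),(-.045,-w/2,.022),(-.045,w/2,.022)]
    f=least_squares(lambda p:(tr(p,M)-W)[:,:2].ravel(),[*W[:,:2].mean(0),0])
    print(nm,f.x,np.degrees(f.x[2]),f.fun*1000); np.save(nm+'.npy',f.x)
    print('side proj grip top',proj('side',[[*f.x[:2],.052]]), proj('top',[[*f.x[:2],.052]]))
E
```

```text
box [0.5659 0.0501 0.0276] 1.5808034815493537
[-0.3081 -0.6553 -0.9908 -0.834  -0.8774 -0.8976 -0.4049  1.8942  0.9907
  2.0832]
[[-0.114   0.1255]
 [-0.1129 -0.127 ]]
top [[219.3866 180.6675]
 [220.1594 208.132 ]
 [287.2578 177.3916]
 [288.458  205.0501]
 [296.7753 242.2618]
 [221.2438 245.1988]]
side [[349.4167 222.5393]
 [335.719  201.2505]
 [270.3974 238.8098]
 [260.4399 215.3732]
 [242.2055 208.2172]
 [320.43   190.9472]]
medium [ 0.5844  0.3682 -0.1872] -10.727918138188258 [ 2.274   2.4831 -2.1786 -0.9607 -0.6603 -2.2211  0.5649  0.6987]
side proj grip top [[397.5329 195.3031]] [[162.1512 204.8059]]
narrow [0.4324 0.2637 0.3265] 18.707223467681967 [-1.6707  2.3198  3.8262 -1.6675 -2.0685 -3.1103 -0.087   2.458 ]
side proj grip top [[346.1425 171.9134]] [[192.6044 249.488 ]]
wide [ 0.4319 -0.2097  0.2829] 16.210276333955875 [ 0.5662 -1.0849  3.727   1.6155 -2.5325 -2.7229 -1.7607  2.1923]
side proj grip top [[199.8971 199.9669]] [[333.8721 248.0175]]
```

View pics/m1.png

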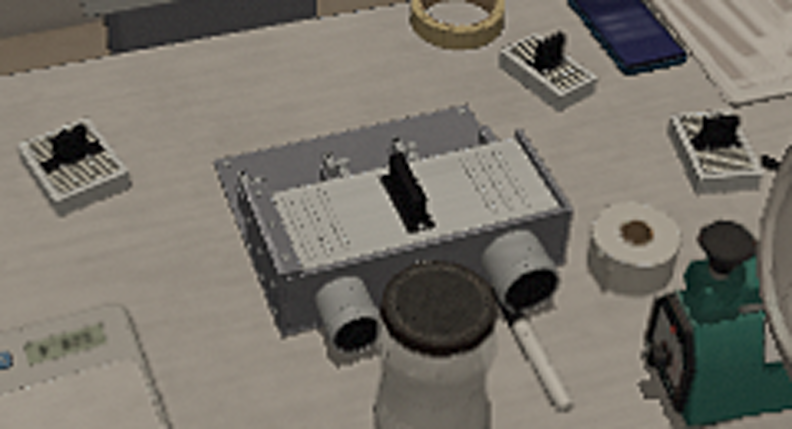

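>>> {"op": "apply_moves", "data": {"moves": [-1,0.028,-0.027,0,-4.4,-1,0.028,-0.027,0,-4.4,-1,0.028,-0.027,0,-4.4,-1,0.028,-0.027,0,-4.4,-1,0.028,-0.027,0,-4.4], "squeeze": 30}}

```text
t: 1.72
eef_pos: [0.3351, 0.3243, 0.3041]
tool_rot: [3.141, 0.0, 2.356]
force: [0.3, 1.3, 0.5]
gripper_width: 0.0853
```

>>> {"op": "apply_moves", "data": {"moves": [-1,0.028,-0.027,0,-4.4,-1,0.028,-0.027,0,-4.4,-1,0.028,-0.027,0,-4.4,-1,0.028,-0.027,0,-4.4,-1,0.028,-0.027,0,-4.4]}}

```text
t: 2.13
eef_pos: [0.4753, 0.189, 0.304]
tool_rot: [3.141, -0.0, 1.971]
force: [0.0, 1.1, 0.2]
gripper_width: 0.0855
```

>>> {"op": "apply_moves", "data": {"moves": [-1,0.028,-0.027,-0.015,-4.4,-1,0.028,-0.027,-0.015,-4.4,-1,0.028,-0.027,-0.02,-4.4,-1,0.028,-0.027,-0.02,-4.4,-1,0.028,-0.027,-0.02,-4.4]}}

```text
t: 2.55
eef_pos: [0.6112, 0.0579, 0.2158]
tool_rot: [3.141, -0.0, 1.587]
force: [0.5, 1.1, 0.6]
gripper_width: 0.0852
```

>>> {"op": "apply_moves", "data": {"moves": [-1,0.005,-0.005,-0.02,0.4,-1,0,0,-0.02,0,-1,0,0,-0.015,0,-1,0,0,-0.01,0,-1,0,0,-0.004,0]}}

```text
t: 2.97
eef_pos: [0.6145, 0.0546, 0.1462]
tool_rot: [-3.14, 0.0, 1.598]
force: [-0.1, 0.5, 0.2]
gripper_width: 0.0855
```

```bash
python3 - <<'E'
from h import *
a=pic('top','t1.png');b=pic('side','s1.png')
A=cv2.resize(a[150:260,200:310],(440,440),interpolation=cv2.INTER_CUBIC);B=cv2.resize(b[150:270,230:350],(440,440),interpolation=cv2.INTER_CUBIC)
A=cv2.resize(A,(395,395));B=cv2.resize(B,(395,395))
cv2.imwrite('pics/c1.png',np.hstack([A,B]))
o=manip.observe();print(o['eef_pos'],o['tool_rot'],o['force'],manip.grasp_offset)
E
```

```text
[0.61492288 0.05477977 0.14763721] [-3.14100374e+00  1.81769180e-05  1.59815847e+00] [-0.16846399  0.4474839  -0.16777101] 0.0539
```

View pics/c1.png

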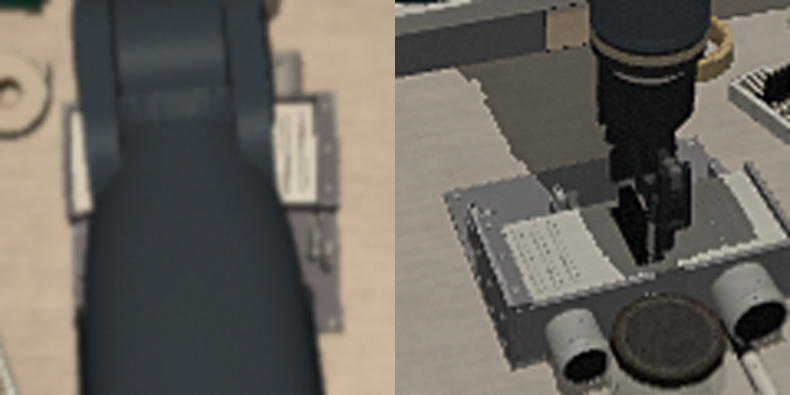

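>>> {"op": "apply_moves", "data": {"moves": [-1,0.004,-0.004,-0.002,0,-1,0,0,0,0,-0.5,0,0,0,0,1,0,0,0,0,1,0,0,0,0]}}

```text
t: 3.48
eef_pos: [0.6192, 0.0506, 0.1465]
tool_rot: [3.141, 0.0, 1.598]
force: [-2.6, -0.1, 4.3]
gripper_width: 0.0591
```

>>> {"op": "apply_moves", "data": {"moves": [1,0,0,0,0,1,0,0,0,0,1,0,0,0,0]}}

```text
t: 3.73
eef_pos: [0.6192, 0.0506, 0.1465]
tool_rot: [3.141, 0.0, 1.598]
force: [-4.0, 0.5, 5.9]
gripper_width: 0.0594
```

>>> {"op": "apply_moves", "data": {"moves": [1,0,0,0.005,0,1,0,0,0.005,0,1,0,0,0.005,0,1,0,0,0.005,0,1,0,0,0,0]}}

```text
t: 4.15
eef_pos: [0.6194, 0.0507, 0.1668]
tool_rot: [3.141, -0.0, 1.598]
force: [-1.7, 1.0, -5.5]
gripper_width: 0.0591
```

>>> {"op": "apply_moves", "data": {"moves": [1,0,0,0.004,0,1,0,0,0.004,0,1,0,0,0.004,0,1,0,0,0,0]}}

```text
t: 4.48
eef_pos: [0.6193, 0.0507, 0.1786]
tool_rot: [3.141, -0.0, 1.598]
force: [-1.2, 0.2, -5.6]
gripper_width: 0.0591
```

```bash
python3 - <<'E'
from h import *
b=pic('side','s2.png')
cv2.imwrite('pics/c2.png',cv2.resize(b[150:270,220:370],None,fx=5,fy=5,interpolation=cv2.INTER_CUBIC))
E
```

```text
(no output)
```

View pics/c2.png

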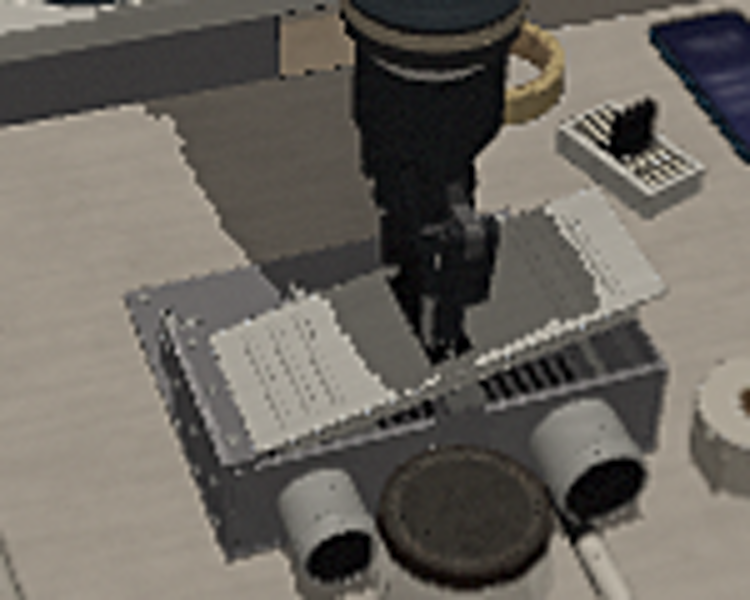

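>>> {"op": "apply_moves", "data": {"moves": [1,0,0.006,0,0,1,0,0.006,0,0,1,0,0.006,0,0,1,0,0.006,0,0,1,0,0.002,0.003,0]}}

```text
t: 4.95
eef_pos: [0.6189, 0.0779, 0.1804]
tool_rot: [-3.141, -0.0, 1.599]
force: [-0.7, -0.1, -4.1]
gripper_width: 0.059
```

>>> {"op": "apply_moves", "data": {"moves": [1,0,0,0.01,0,1,0,0,0.018,0,1,0,0,0.02,0,1,0,0,0.02,0,1,0,0,0.015,0]}}

```text
t: 5.37
eef_pos: [0.6194, 0.0765, 0.2665]
tool_rot: [3.14, -0.0, 1.598]
force: [0.6, -0.1, -3.5]
gripper_width: 0.0592
```

>>> {"op": "apply_moves", "data": {"moves": [1,0,-0.01,0,0,1,-0.003,-0.025,0,0,1,-0.005,-0.03,0,0,1,-0.005,-0.035,0,0,1,-0.005,-0.035,0,0]}}

```text
t: 5.78
eef_pos: [0.6005, -0.0601, 0.2636]
tool_rot: [-3.141, 0.0, 1.599]
force: [1.2, -0.1, -4.5]
gripper_width: 0.059
```

>>> {"op": "apply_moves", "data": {"moves": [1,-0.005,-0.038,0,0,1,-0.005,-0.038,0,0,1,-0.005,-0.038,0,0,1,-0.005,-0.038,0,0,1,-0.005,-0.03,0,0]}}

```text
t: 6.2
eef_pos: [0.5749, -0.2437, 0.2636]
tool_rot: [-3.141, 0.001, 1.597]
force: [1.4, 0.4, -2.3]
gripper_width: 0.059
```

>>> {"op": "apply_moves", "data": {"moves": [1,-0.004,-0.025,0,0,1,0,-0.019,0,0,1,0,0,-0.02,0,1,0,0,-0.03,0,1,0,0,-0.03,0]}}

```text
t: 6.62
eef_pos: [0.5719, -0.2857, 0.1832]
tool_rot: [3.14, 0.001, 1.597]
force: [-0.5, 0.0, -4.9]
gripper_width: 0.0589
```

>>> {"op": "apply_moves", "data": {"moves": [1,0,0,-0.03,0,1,0,0,-0.02,0,1,0,0,-0.008,0,1,0,0,-0.006,0,1,0,0,-0.006,0]}}

```text
t: 7.03
eef_pos: [0.5724, -0.2849, 0.1143]
tool_rot: [3.141, 0.001, 1.598]
force: [-0.6, -0.2, -2.4]
gripper_width: 0.0593
```

>>> {"op": "apply_moves", "data": {"moves": [1,0,0,-0.006,0,1,0,0,-0.006,0,1,0,0,-0.004,0,1,0,0,-0.003,0]}}

```text
t: 7.37
eef_pos: [0.5725, -0.2843, 0.0949]
tool_rot: [3.141, 0.0, 1.598]
force: [0.6, 2.1, 1.0]
gripper_width: 0.0593
```

>>> {"op": "apply_moves", "data": {"moves": [1,0,0,-0.002,0,1,0,0,-0.001,0,1,0,0,0,0,-1,0,0,0,0,-1,0,0,0,0]}}

```text
t: 7.78
eef_pos: [0.5724, -0.2846, 0.0921]
tool_rot: [3.141, 0.001, 1.598]
force: [0.6, 0.0, -0.1]
gripper_width: 0.0806
```

>>> {"op": "apply_moves", "data": {"moves": [-1,0,0,0,0,-1,0,0,0,0,-1,0,0,0.02,0,-1,0,0,0.04,0,-1,0,0,0.04,0]}}

```text
t: 8.2
eef_pos: [0.5712, -0.284, 0.1918]
tool_rot: [-3.139, -0.001, 1.598]
force: [1.0, -0.7, 0.6]
gripper_width: 0.0854
```

>>> {"op": "apply_moves", "data": {"moves": [-1,-0.03,0.01,0.02,0,-1,-0.04,0.01,0,0,-1,-0.03,0.01,0,0,-1,-0.02,0.02,0,0]}}

```text
t: 8.53
eef_pos: [0.4498, -0.2348, 0.212]
tool_rot: [3.141, 0.001, 1.596]
force: [0.4, 0.0, -0.3]
gripper_width: 0.0854
```

```bash
cat >> h.py <<'E'
from scipy.optimize import minimize
from scipy.ndimage import map_coordinates
def refine(p0,polys,ims,span=.006,n=40):
    """polys: list of (A,B) box-frame segments; ims: {cam:image}; maximise gradient along them"""
    P=np.vstack([np.linspace(a,b,n) for a,b in polys])
    G={}
    for c,im in ims.items():
        g=cv2.GaussianBlur(im.astype(np.float32),(0,0),.7)
        gx=cv2.Sobel(g,-1,1,0);gy=cv2.Sobel(g,-1,0,1)
        G[c]=np.sqrt((gx**2+gy**2).sum(2)); G[c]=np.minimum(G[c],np.percentile(G[c],97))
    def cost(d):
        p=np.array(p0)+np.array([d[0],d[1],d[2]*10])*1e-3; s=0
        for c in G:
            q=proj(c,tr(p,P)); s-=map_coordinates(G[c],[q[:,1],q[:,0]],order=1).mean()
        return s+.02*(d@d)*0
    best=min((minimize(cost,[x,y,t],method='Nelder-Mead') for x in(-2,2) for y in(-2,2) for t in(-3,3)),key=lambda r:r.fun)
    return np.array(p0)+best.x*[1e-3,1e-3,1e-2],best.fun,cost(np.zeros(3))
def rect(w,z=.022,l=.09):
    c=[(l/2,w/2,z),(l/2,-w/2,z),(-l/2,-w/2,z),(-l/2,w/2,z)]
    return [(c[i],c[(i+1)%4]) for i in range(4)]
E
python3 - <<'E'
from h import *
np.set_printoptions(precision=4,suppress=True)
I={'top':cv2.imread('pics/t0.png'),'side':cv2.imread('pics/s0.png')}
cov=[((.0995,.119,.066),(.0065,.119,.066)),((.0065,.119,.066),(.0065,-.109,.066)),((.0995,-.109,.078),(.0065,-.109,.078)),((-.115,.12,.006),(-.115,-.12,.006))]
b=np.load('box.npy')
for k in [['top'],['side'],['top','side']]:
    print('box',k,refine(b,cov,{c:I[c] for c in k}))
t=pic('top','t3.png');s=pic('side','s3.png')
for n,w in [('medium',.062),('narrow',.05),('wide',.074)]:
    p=np.load(n+'.npy')
    for nm,J in [('0',I),('0top',{'top':I['top']}),('0side',{'side':I['side']})]+([('3',{'top':t,'side':s})] if n!='wide' else []): print(n,nm,refine(p,rect(w),J))
cv2.imwrite('pics/c3.png',np.hstack([cv2.resize(t[150:300,100:400],(500,250)),cv2.resize(s[140:290,170:450],(300,250))])) 
E
```

```text
box ['top'] (array([0.5658, 0.0511, 0.033 ]), np.float64(-252.0977325439453), np.float64(-248.9822235107422))
box ['side'] (array([0.5667, 0.0495, 0.0325]), np.float64(-236.1593475341797), np.float64(-233.9383087158203))Traceback (most recent call last):
  File "<stdin>", line 7, in <module>
  File "h.py", line 33, in refine
    best=min((minimize(cost,[x,y,t],method='Nelder-Mead') for x in(-2,2) for y in(-2,2) for t in(-3,3)),key=lambda r:r.fun)
  File "h.py", line 33, in <genexpr>
    best=min((minimize(cost,[x,y,t],method='Nelder-Mead') for x in(-2,2) for y in(-2,2) for t in(-3,3)),key=lambda r:r.fun)
              ~~~~~~~~^^^^^^^^^^^^^^^^^^^^^^^^^^^^^^^^^^^
    res = _minimize_neldermead(fun, x0, args, callback, bounds=bounds,
                               **options)
    fxcc = func(xcc)
    fx = function(np.copy(x), *(wrapper_args + args))
  File "h.py", line 31, in cost
    q=proj(c,tr(p,P)); s-=map_coordinates(G[c],[q[:,1],q[:,0]],order=1).mean()
  File "h.py", line 6, in proj
    c=camera_params(n); T=np.linalg.inv(c['T'])
ValueError: time passes only in moves, steps and waits
```

```bash
sed -i 's/^def proj/_cp=camera_params; _C={}\ndef camera_params(n):\n    if n not in _C: _C[n]=_cp(n)\n    return _C[n]\ndef proj/' h.py
cat > go.py <<'E'
from h import *
np.set_printoptions(precision=4,suppress=True)
E
python3 - <<'E'
from go import *
I={'top':cv2.imread('pics/t0.png'),'side':cv2.imread('pics/s0.png')}
t=pic('top','t3.png');s=pic('side','s3.png')
for n,w in [('medium',.062),('narrow',.05),('wide',.074)]:
    p=np.load(n+'.npy')
    for nm,J in [('0top',{'top':I['top']}),('0side',{'side':I['side']}),('0',I)]+([('3',{'top':t,'side':s})] if n!='wide' else []): print(n,nm,refine(p,rect(w),J))
print(manip.observe()['eef_pos'])
cv2.imwrite('pics/c3.png',np.hstack([cv2.resize(t[150:300,100:400],(500,250)),cv2.resize(s[140:290,170:450],(300,250))])) 
E
```

```text
medium 0top (array([ 0.5778,  0.3646, -0.1773]), np.float64(-158.07974243164062), np.float64(-85.18214416503906))
medium 0side (array([ 0.5876,  0.3612, -0.1929]), np.float64(-220.45474243164062), np.float64(-184.69288635253906))
medium 0 (array([ 0.5884,  0.3619, -0.2057]), np.float64(-343.12640380859375), np.float64(-269.8750305175781))
medium 3 (array([ 0.5884,  0.3619, -0.2056]), np.float64(-365.7567138671875), np.float64(-285.8929748535156))
narrow 0top (array([0.426 , 0.2576, 0.3424]), np.float64(-136.49685668945312), np.float64(-83.50814819335938))
narrow 0side (array([0.4346, 0.264 , 0.3287]), np.float64(-203.32809448242188), np.float64(-195.31704711914062))
narrow 0 (array([0.436 , 0.2628, 0.344 ]), np.float64(-304.97406005859375), np.float64(-278.8251953125))
narrow 3 (array([0.4359, 0.2628, 0.3446]), np.float64(-321.1030578613281), np.float64(-294.465576171875))
wide 0top (array([ 0.4236, -0.2041,  0.2683]), np.float64(-159.55245971679688), np.float64(-81.96541595458984))
wide 0side (array([ 0.4368, -0.2147,  0.2743]), np.float64(-222.34561157226562), np.float64(-167.01402282714844))
wide 0 (array([ 0.438 , -0.2148,  0.2805]), np.float64(-324.75830078125), np.float64(-248.97943115234375))
[ 0.4492 -0.2326  0.2121]
```

View pics/c3.png

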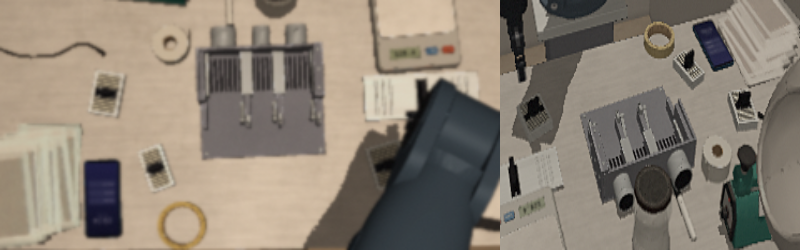

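```bash
python3 - <<'E'
from go import *
I={'top':cv2.imread('pics/t0.png'),'side':cv2.imread('pics/s0.png')}
for n in ['medium','narrow','wide']:
    p=np.load(n+'.npy')
    for c in I:
        u,v=proj(c,[[*p[:2],.04]])[0].round().astype(int)
        g=cv2.cvtColor(I[c],cv2.COLOR_BGR2GRAY)[v-11:v+12,u-13:u+14].astype(float)
        w=np.clip(60-g,0,None); 
        nl,lab,st,ce=cv2.connectedComponentsWithStats((w>0).astype(np.uint8))
        k=1+np.argmax(st[1:,4]); w=w*(lab==k)
        yy,xx=np.mgrid[v-11:v+12,u-13:u+14]
        q=[(w*xx).sum()/w.sum(),(w*yy).sum()/w.sum()]
        print(n,c,q,st[k,4],ray(c,[q],.037)[0,:2], ray(c,[q],.03)[0,:2])
E
```

```text
medium top [np.float64(163.24047991653626), np.float64(205.39540949400103)] 63 [0.5841 0.3677] [0.585  0.3692]
medium side [np.float64(396.90892663534515), np.float64(199.90784242862307)] 121 [0.5885 0.367 ] [0.5818 0.3722]
narrow top [np.float64(192.89367616400278), np.float64(250.46490618485058)] 49 [0.4295 0.2651] [0.4297 0.2662]
narrow side [np.float64(345.5988068605518), np.float64(176.0032314193388)] 88 [0.4344 0.2626] [0.4264 0.2668]
wide top [np.float64(332.4703285924473), np.float64(248.36684649337911)] 79 [ 0.4312 -0.2068] [ 0.4314 -0.2077]
wide side [np.float64(200.97971727105102), np.float64(204.47541487400122)] 140 [ 0.4358 -0.209 ] [ 0.4278 -0.2088]
```

>>> {"op": "apply_moves", "data": {"moves": [-1,-0.008,0.012,0,6,-1,-0.008,0.012,-0.02,5,-1,0,0,-0.03,3.5,-1,0,0,-0.03,0,-1,0,0,-0.02,0]}}

```text
t: 9.05
eef_pos: [0.4358, -0.2101, 0.1097]
tool_rot: [-3.141, -0.0, 1.852]
force: [0.3, 0.5, -0.6]
gripper_width: 0.0854
```

>>> {"op": "apply_moves", "data": {"moves": [-1,0,0,0,0,-1,0,0,0,0]}}

```text
t: 9.22
eef_pos: [0.4361, -0.2104, 0.1116]
tool_rot: [-3.14, -0.001, 1.851]
force: [0.0, -0.2, 0.6]
gripper_width: 0.0855
```

>>> {"op": "apply_moves", "data": {"moves": [-1,-0.003,0.002,-0.007,0,-1,0,0,-0.006,0,-1,0,0,0,0,0,0,0,0,0,1,0,0,0,0], "squeeze": 40}}

```text
t: 9.63
eef_pos: [0.4334, -0.2085, 0.0992]
tool_rot: [3.141, 0.0, 1.851]
force: [-0.4, 0.4, -0.2]
gripper_width: 0.0638
```

>>> {"op": "apply_moves", "data": {"moves": [1,0,0,0,0,1,0,0,0,0,1,0,0,0,0,1,0,0,0,0,1,0,0,0,0]}}

```text
t: 10.05
eef_pos: [0.4331, -0.2085, 0.0989]
tool_rot: [-3.142, 0.0, 1.851]
force: [-1.5, -1.4, 3.9]
gripper_width: 0.0096
```

>>> {"op": "apply_moves", "data": {"moves": [1,0,0,0,0,1,0,0,0,0]}}

```text
t: 10.22
eef_pos: [0.4331, -0.2085, 0.0989]
tool_rot: [-3.142, 0.0, 1.851]
force: [-2.4, 0.4, 5.3]
gripper_width: 0.0095
```

>>> {"op": "apply_moves", "data": {"moves": [1,0,0,0.015,0,1,0,0,0.025,0,1,0,0.02,0.02,-2,1,0.004,0.03,0,-2,1,0.004,0.03,0,-2]}}

```text
t: 10.63
eef_pos: [0.4416, -0.128, 0.1597]
tool_rot: [3.14, 0.001, 1.743]
force: [0.1, 0.3, -2.5]
gripper_width: 0.0094
```

>>> {"op": "apply_moves", "data": {"moves": [1,0.004,0.036,0,-2,1,0.004,0.036,0,-2,1,0.004,0.036,0,-2,1,0.004,0.036,0,-2,1,0,0.036,0,0]}}

```text
t: 11.05
eef_pos: [0.4573, 0.0535, 0.1587]
tool_rot: [3.141, -0.0, 1.604]
force: [0.8, -0.2, -2.9]
gripper_width: 0.0092
```

>>> {"op": "apply_moves", "data": {"moves": [1,0,0.033,0,0,1,0,0.02,0,0,1,0,0.01,0,0,1,0,0,0,0]}}

```text
t: 11.38
eef_pos: [0.457, 0.1162, 0.1585]
tool_rot: [-3.141, -0.0, 1.609]
force: [-1.0, -0.2, -2.4]
gripper_width: 0.0091
```

>>> {"op": "apply_moves", "data": {"moves": [1,0,0.0025,-0.02,-0.3,1,0,0,-0.016,0,1,0,0,-0.01,0,1,0,0,-0.004,0,1,0,0,0,0]}}

```text
t: 11.8
eef_pos: [0.4566, 0.1161, 0.108]
tool_rot: [-3.14, 0.001, 1.6]
force: [-0.7, -0.7, -2.9]
gripper_width: 0.009
```

```bash
cat > chk.py <<'E'
from go import *
import sys
def chk(w,f,tcpz0,c='side'):
    s=pic('side',f); o=manip.observe(); e=o['eef_pos']; th=o['tool_rot'][2]-np.pi/2
    b=np.array([.5661,.0503,.0325]); np.save('box.npy',b)
    z=e[2]-tcpz0+.022
    R=lambda p:np.array([[np.cos(b[2]),np.sin(b[2])],[-np.sin(b[2]),np.cos(b[2])]])@(np.array(p[:2])-b[:2])
    p,a,a0=refine([e[0],e[1],th],rect(w,z),{'side':s})
    print('tcp box',R(e),'z',e[2],'vis box',R(p),'yaw rel',np.degrees([th-b[2],p[2]-b[2]]),a,a0,o['force'],o['gripper_width'],o['t'])
    q=proj('side',[e])[0].astype(int); q[1]=max(q[1],75)
    return cv2.resize(s[max(0,q[1]-20):q[1]+80,q[0]-60:q[0]+60],None,fx=4,fy=4,interpolation=cv2.INTER_CUBIC)
E
python3 - <<'E'
from chk import *
cv2.imwrite('pics/c4.png',chk(.074,'s4.png',.0989))
E
```

```text
tcp box [-0.1068  0.0696] z 0.10874149996231097 vis box [-0.1108  0.0735] yaw rel [-0.1634 -6.0022] -142.442138671875 -122.9394760131836 [-0.1868  0.463  -1.9571] 0.009519275998008394 11.85
```

View pics/c4.png

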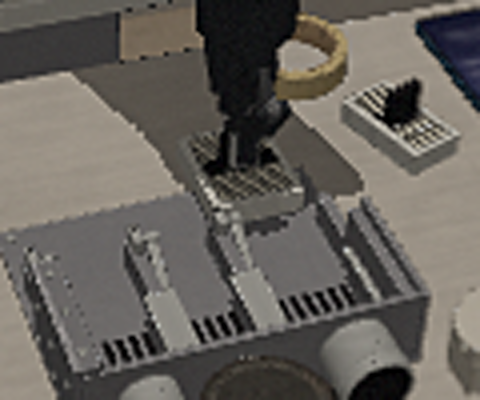

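```bash
python3 - <<'E'
from go import *
e=[.4561,.1161,.1087]; s=cv2.imread('pics/s4.png')
q=proj('side',[e])[0].astype(int);q[1]=max(q[1],75); o=np.array([q[0]-60,q[1]-20])
p=[*e[:2],.03]
M=[(.045,.037,.032),(.045,-.037,.032),(-.045,-.037,.032),(-.045,.037,.032)]
Q=(proj('side',tr([.4566,.1161,.03],M))-o)*4;print(Q)
b=[.5661,.0503,.0325]
W=[(-.056,.033,.03),(-.056,.111,.03),(.1,.033,.03),(.1,.111,.03),(-.115,.126,.006),(-.115,-.13,.006)]
V=(proj('side',tr(b,W))-o)*4; print(V)
k=s[o[1]:o[1]+70,o[0]+30:o[0]+110].astype(float)
k=np.clip((k/255)**.6*255,0,255).astype(np.uint8); k=cv2.resize(k,None,fx=8,fy=8,interpolation=cv2.INTER_CUBIC)
T=lambda x:np.int32((x-[120,0])*2)
cv2.polylines(k,[T(Q)],True,(0,0,255),1)
for a,c in[(0,2),(1,3),(4,5)]: cv2.line(k,tuple(map(int,T(V[a]))),tuple(map(int,T(V[c]))),(0,255,0),1)
cv2.imwrite('pics/c5.png',k)
E
```

```text
[[303.1242 184.8458]
 [213.1602 205.1824]
 [173.934  134.043 ]
 [260.1363 115.6645]]
[[217.0168 212.2536]
 [311.824  190.5173]
 [296.291  355.2551]
 [398.5374 328.9591]
 [298.201  163.3136]
 [ -9.1259 232.2829]]
```

View pics/c5.png

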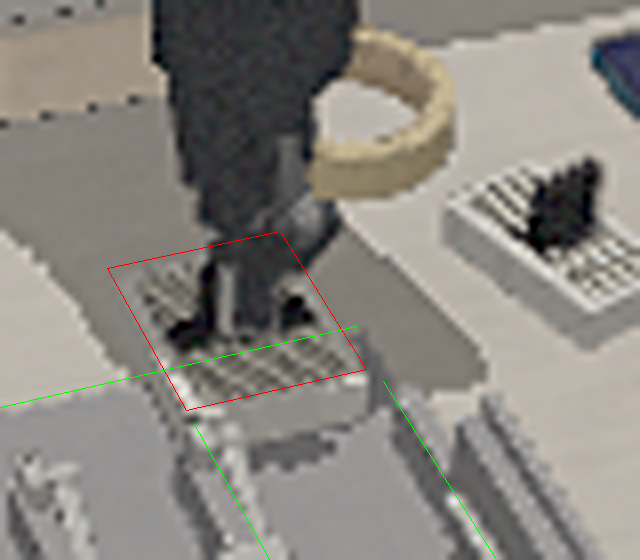

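>>> {"op": "apply_moves", "data": {"moves": [1,0,0.0025,-0.003,0.2,1,0,0,0,0,1,0.01,0.0003,0,0,1,0.01,0.0003,0,0,1,0.01,0.0003,0,0]}}

```text
t: 12.27
eef_pos: [0.4877, 0.1206, 0.1063]
tool_rot: [3.141, -0.0, 1.605]
force: [-0.1, -0.2, -2.9]
gripper_width: 0.0092
```

>>> {"op": "apply_moves", "data": {"moves": [1,0.01,0.0003,0,0,1,0.01,0.0003,0,0,1,0.008,0.0003,0,0,1,0,0,0,0]}}

```text
t: 12.6
eef_pos: [0.5166, 0.1215, 0.1061]
tool_rot: [3.14, -0.0, 1.605]
force: [0.5, 0.0, -3.3]
gripper_width: 0.0093
```

>>> {"op": "apply_moves", "data": {"moves": [1,0.008,-0.0004,0,0,1,0.008,0.0002,0,0,1,0.008,0.0002,0,0,1,0.008,0.0003,0,0,1,0,0,0,0]}}

```text
t: 13.02
eef_pos: [0.5488, 0.1218, 0.1058]
tool_rot: [3.14, -0.0, 1.605]
force: [-0.4, -0.4, -2.6]
gripper_width: 0.0091
```

>>> {"op": "apply_moves", "data": {"moves": [1,0.01,0.0003,0,0,1,0.01,0.0003,0,0,1,0.01,0.0003,0,0,1,0.008,0.0003,0,0,1,0,0,0,0]}}

```text
t: 13.43
eef_pos: [0.5863, 0.1229, 0.1057]
tool_rot: [3.141, -0.0, 1.605]
force: [-0.4, 0.2, -3.7]
gripper_width: 0.0091
```

>>> {"op": "apply_moves", "data": {"moves": [1,0.009,0.0003,0,0,1,0.009,0.0003,0,0,1,0.008,0.0003,0,0,1,0.004,0.0001,-0.001,0,1,0.002,0,0,0]}}

```text
t: 13.85
eef_pos: [0.6163, 0.124, 0.105]
tool_rot: [-3.14, -0.0, 1.605]
force: [-8.6, 0.2, 9.7]
gripper_width: 0.0094
```

>>> {"op": "apply_moves", "data": {"moves": [1,0.001,0,0,0,1,0.001,0,0,0,1,0,0,0,0]}}

```text
t: 14.1
eef_pos: [0.6184, 0.124, 0.1051]
tool_rot: [-3.141, -0.0, 1.605]
force: [-5.1, 0.7, 6.2]
gripper_width: 0.0093
```

>>> {"op": "apply_moves", "data": {"moves": [1,0.001,0,0.0005,0,1,0.001,0,0,0,1,0,0,0,0]}}

```text
t: 14.35
eef_pos: [0.6198, 0.1241, 0.1051]
tool_rot: [-3.139, -0.0, 1.605]
force: [-10.5, 2.1, 4.9]
gripper_width: 0.0094
```

>>> {"op": "apply_moves", "data": {"moves": [1,-0.001,0,0,0,0.4,0,0,0,0,0.4,0,0,0,0,0.4,0,0,0,0,0.4,0,0,0.01,0]}}

```text
t: 14.77
eef_pos: [0.6194, 0.1237, 0.114]
tool_rot: [-3.139, 0.0, 1.605]
force: [0.0, -0.1, -1.3]
gripper_width: 0.0257
```

>>> {"op": "apply_moves", "data": {"moves": [0.4,0,0,0.02,0,0.4,0,0,0.03,0,0.4,0,0,0.03,0,-1,-0.01,0.03,0.03,0,-1,-0.01,0.04,0.02,0]}}

```text
t: 15.18
eef_pos: [0.6022, 0.1878, 0.2463]
tool_rot: [3.138, -0.001, 1.601]
force: [0.7, -0.1, 1.0]
gripper_width: 0.0487
```

>>> {"op": "apply_moves", "data": {"moves": [-1,-0.01,0.04,0,-4,-1,0,0.04,0,-4,-1,0,0.04,0,-4,-1,0,0.02,0,0,-1,0,0,0,0]}}

```text
t: 15.6
eef_pos: [0.5906, 0.3333, 0.2424]
tool_rot: [3.142, -0.001, 1.399]
force: [0.4, -0.1, 0.6]
gripper_width: 0.0853
```

```bash
python3 - <<'E'
from go import *
t=pic('top','t5.png');s=pic('side','s5.png')
cv2.imwrite('pics/c6.png',np.hstack([cv2.resize(t[160:260,110:310],(400,200)),np.zeros((200,0,3),np.uint8),cv2.resize(s[150:250,240:440],(400,200))]).repeat(1,0)) 
k=np.hstack([cv2.resize(t[165:255,205:305],(400,360),interpolation=cv2.INTER_CUBIC),cv2.resize(s[175:265,240:340],(400,360),interpolation=cv2.INTER_CUBIC)])
cv2.imwrite('pics/c6.png',k)
for n in['narrow_mid','medium_mid','wide_mid','cover_mid']:
    for c in['top','side']: print(n,c,[(np.round(d['point'],3).tolist(),round(d['p'],2)) for d in finder.look_for(c,n)][:2])
E
```

```text
narrow_mid top [([0.566, 0.041, 0.006], 0.55)]
narrow_mid side []
medium_mid top [([0.612, 0.337, 0.021], 0.5), ([0.57, 0.041, 0.005], 0.39)]
medium_mid side [([0.596, 0.36, 0.022], 0.75), ([0.596, 0.038, 0.029], 0.32)]
wide_mid top [([0.618, 0.122, 0.025], 0.79)]
wide_mid side [([0.62, 0.12, 0.027], 0.76)]
cover_mid top []
cover_mid side [([0.573, -0.287, 0.006], 0.62)]
```

View pics/c6.png

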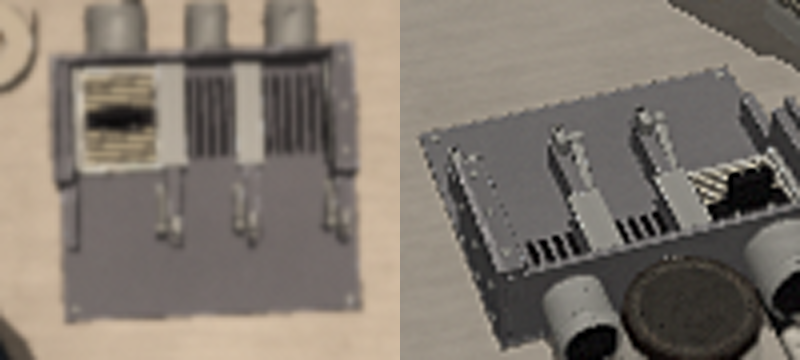

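```bash
cat > blob.py <<'E'
from go import *
def blob(c,im,xy,z=.04):
    u,v=proj(c,[[*xy,z]])[0].round().astype(int)
    g=cv2.cvtColor(im,cv2.COLOR_BGR2GRAY)[v-11:v+12,u-13:u+14].astype(float)
    w=np.clip(60-g,0,None); nl,lab,st,ce=cv2.connectedComponentsWithStats((w>0).astype(np.uint8))
    k=1+np.argmax(st[1:,4]); w=w*(lab==k); yy,xx=np.mgrid[v-11:v+12,u-13:u+14]
    q=[(w*xx).sum()/w.sum(),(w*yy).sum()/w.sum()]
    return ray(c,[q],.037)[0,:2],st[k,4]
E
python3 - <<'E'
from blob import *
s=cv2.imread('pics/s5.png')
for n in['medium','narrow']: print(n,blob('side',s,np.load(n+'.npy')[:2]))
print(manip.observe()['eef_pos'])
cv2.imwrite('pics/c7.png',cv2.resize(s[120:250,300:460],(640,520)))
E
```

```text
medium (array([0.5888, 0.3665]), np.int32(143))
narrow (array([0.4344, 0.263 ]), np.int32(137))
[0.5917 0.3283 0.2424]
```

View pics/c7.png

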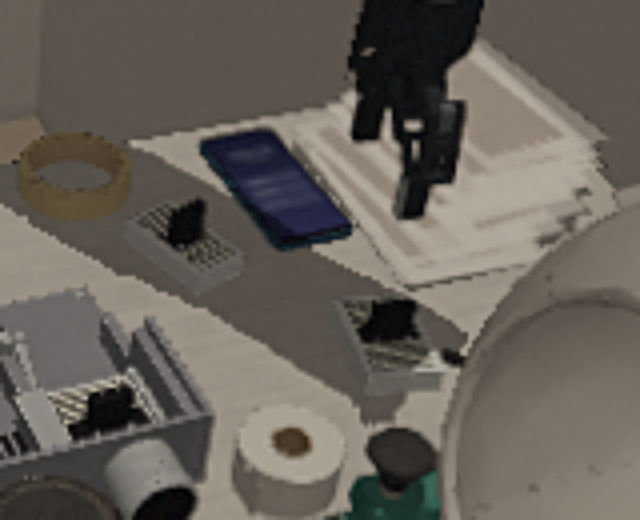

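>>> {"op": "apply_moves", "data": {"moves": [-1,-0.006,0.039,0,-1,-1,0,0,-0.03,0,-1,0,0,-0.035,0,-1,0,0,-0.035,0,-1,0,0,-0.025,0]}}

```text
t: 16.52
eef_pos: [0.5846, 0.3673, 0.1142]
tool_rot: [-3.14, 0.001, 1.378]
force: [-0.5, -0.0, -0.1]
gripper_width: 0.0859
```

>>> {"op": "apply_moves", "data": {"moves": [-1,0,0,0,0,-1,0,0,0,0]}}

```text
t: 16.68
eef_pos: [0.585, 0.3674, 0.1167]
tool_rot: [-3.14, 0.002, 1.378]
force: [-0.7, -0.5, -0.1]
gripper_width: 0.0855
```

>>> {"op": "apply_moves", "data": {"moves": [-1,0.001,0,-0.01,0,-1,0,0,-0.008,0,0,0,0,0,0,1,0,0,0,0,1,0,0,0,0]}}

```text
t: 17.1
eef_pos: [0.5867, 0.3681, 0.0998]
tool_rot: [3.141, -0.001, 1.378]
force: [0.3, 0.1, 0.3]
gripper_width: 0.0519
```

>>> {"op": "apply_moves", "data": {"moves": [1,0,0,0,0,1,0,0,0,0,1,0,0,0,0,1,0,0,0,0,1,0,0,0,0]}}

```text
t: 17.52
eef_pos: [0.5866, 0.3681, 0.0995]
tool_rot: [3.141, -0.0, 1.378]
force: [-1.0, 0.3, 4.3]
gripper_width: 0.0093
```

>>> {"op": "apply_moves", "data": {"moves": [1,0,0,0,0]}}

```text
t: 17.6
eef_pos: [0.5866, 0.3681, 0.0995]
tool_rot: [3.141, -0.0, 1.378]
force: [-0.7, 0.5, 5.1]
gripper_width: 0.0094
```

>>> {"op": "apply_moves", "data": {"moves": [1,0,0,0.015,0,1,0,0,0.03,0,1,0,0,0.03,0,1,-0.01,-0.02,0.02,1.2,1,-0.012,-0.036,0.006,1.2]}}

```text
t: 18.02
eef_pos: [0.5654, 0.3144, 0.203]
tool_rot: [3.138, -0.004, 1.423]
force: [1.6, 0.1, -1.4]
gripper_width: 0.0093
```

>>> {"op": "apply_moves", "data": {"moves": [1,-0.012,-0.037,0,1.2,1,-0.012,-0.037,0,1.2,1,-0.012,-0.037,0,1.2,1,-0.012,-0.037,0,1.2,1,-0.012,-0.037,0,1.2]}}

```text
t: 18.43
eef_pos: [0.5033, 0.1254, 0.1999]
tool_rot: [-3.141, 0.0, 1.526]
force: [0.5, -1.2, -2.0]
gripper_width: 0.0089
```

>>> {"op": "apply_moves", "data": {"moves": [1,-0.012,-0.037,0,1.2,1,-0.012,-0.037,0,1.2,1,-0.012,-0.037,-0.01,1.2,1,-0.01,-0.03,-0.02,1,1,0,-0.01,-0.02,0]}}

```text
t: 18.85
eef_pos: [0.4568, -0.0272, 0.15]
tool_rot: [3.141, 0.001, 1.603]
force: [1.6, 0.5, -1.5]
gripper_width: 0.0092
```

>>> {"op": "apply_moves", "data": {"moves": [1,0.005,-0.004,-0.01,0,1,0,0,-0.014,0,1,0,0,-0.01,0,1,0,0,-0.007,0,1,0,0,0,0]}}

```text
t: 19.27
eef_pos: [0.4632, -0.0275, 0.108]
tool_rot: [-3.14, -0.0, 1.605]
force: [-0.9, 0.7, -1.5]
gripper_width: 0.0095
```

>>> {"op": "apply_moves", "data": {"moves": [1,0,0,0,0]}}

```text
t: 19.35
eef_pos: [0.4637, -0.0276, 0.1092]
tool_rot: [-3.141, -0.0, 1.605]
force: [0.9, 0.6, -1.0]
gripper_width: 0.0092
```

>>> {"op": "apply_moves", "data": {"moves": [1,0,-0.003,-0.003,0,1,0,0,0,0,1,0.01,0.0003,0,0,1,0.01,0.0003,0,0,1,0.01,0.0003,0,0]}}

```text
t: 19.77
eef_pos: [0.494, -0.0302, 0.1066]
tool_rot: [3.141, 0.0, 1.605]
force: [-0.2, -0.4, -2.1]
gripper_width: 0.0093
```

>>> {"op": "apply_moves", "data": {"moves": [1,0.01,0.0003,0,0,1,0.01,0.0003,0,0,1,0.008,0.0003,0,0,1,0,0,0,0]}}

```text
t: 20.1
eef_pos: [0.5229, -0.0294, 0.1064]
tool_rot: [3.14, 0.0, 1.605]
force: [0.4, -2.2, -2.4]
gripper_width: 0.0097
```

>>> {"op": "apply_moves", "data": {"moves": [1,0.008,0,0,0,1,0.008,0,0,0,1,0.008,0.0003,0,0,1,0.008,0.0003,0,0,1,0,0,0,0]}}

```text
t: 20.52
eef_pos: [0.5551, -0.0286, 0.1062]
tool_rot: [3.141, 0.0, 1.605]
force: [0.5, -1.0, -2.6]
gripper_width: 0.0092
```

>>> {"op": "apply_moves", "data": {"moves": [1,0.01,0.0003,0,0,1,0.01,0.0003,0,0,1,0.01,0.0003,0,0,1,0.008,0.0003,0,0,1,0,0,0,0]}}

```text
t: 20.93
eef_pos: [0.5926, -0.0274, 0.106]
tool_rot: [3.141, 0.0, 1.605]
force: [1.5, -0.6, -1.2]
gripper_width: 0.0094
```

>>> {"op": "apply_moves", "data": {"moves": [1,0.009,0.0003,0,0,1,0.009,0.0003,0,0,1,0.008,0.0003,0,0,1,0.003,0.0001,0,0,1,0.001,0,0,0]}}

```text
t: 21.35
eef_pos: [0.6213, -0.0266, 0.1059]
tool_rot: [-3.141, 0.0, 1.605]
force: [-2.9, -1.5, -2.1]
gripper_width: 0.009
```

>>> {"op": "apply_moves", "data": {"moves": [1,0.001,0,0,0,1,0.001,0,0,0,1,0,0,0,0]}}

```text
t: 21.6
eef_pos: [0.6232, -0.0265, 0.1061]
tool_rot: [-3.141, 0.0, 1.605]
force: [-1.7, -3.1, -2.5]
gripper_width: 0.0092
```

>>> {"op": "apply_moves", "data": {"moves": [1,0.001,0,-0.0005,0,1,0.001,0,-0.0005,0,1,0,0,0,0]}}

```text
t: 21.85
eef_pos: [0.6241, -0.0265, 0.1056]
tool_rot: [-3.139, -0.0, 1.605]
force: [-17.3, -3.6, 16.3]
gripper_width: 0.009
```

>>> {"op": "apply_moves", "data": {"moves": [1,-0.0005,0,0.0005,0,0.4,0,0,0,0,0.4,0,0,0,0,0.4,0,0,0,0,0.4,0,0,0.01,0]}}

```text
t: 22.27
eef_pos: [0.6243, -0.0262, 0.1144]
tool_rot: [-3.14, -0.0, 1.605]
force: [0.0, 0.5, -1.1]
gripper_width: 0.0258
```

>>> {"op": "apply_moves", "data": {"moves": [0.4,0,0,0.02,0,0.4,0,0,0.03,0,0.4,0,0,0.03,0,-1,-0.02,0.03,0.02,3,-1,-0.02,0.035,0.02,3]}}

```text
t: 22.68
eef_pos: [0.5867, 0.0355, 0.2365]
tool_rot: [3.139, 0.0, 1.709]
force: [0.1, 1.3, 1.0]
gripper_width: 0.0484
```

>>> {"op": "apply_moves", "data": {"moves": [-1,-0.02,0.035,0,3,-1,-0.02,0.035,0,3,-1,-0.02,0.035,0,3,-1,-0.02,0.035,0,2,-1,-0.02,0.03,0,0]}}

```text
t: 23.1
eef_pos: [0.4853, 0.2079, 0.2352]
tool_rot: [3.14, -0.001, 1.904]
force: [1.4, 0.9, 0.2]
gripper_width: 0.0857
```

```bash
python3 - <<'E'
from blob import *
s=pic('side','s8.png');t=pic('top','t8.png')
print('narrow',blob('side',s,np.load('narrow.npy')[:2]),blob('top',t,np.load('narrow.npy')[:2]))
print('med home',tr(np.load('box.npy'),[(.0555,-.078,.043)]),blob('side',s,[.624,-.0265],.046))
print('cover',[(np.round(d['point'],3).tolist(),round(d['p'],2)) for c in('side','top') for d in finder.look_for(c,'cover_mid')])
print(manip.observe()['eef_pos'],manip.observe()['tool_rot'])
E
```

```text
narrow (array([0.4349, 0.2622]), np.int32(130)) (array([0.4325, 0.2564]), np.int32(582))
med home [[ 0.6241 -0.0259  0.043 ]] (array([ 0.6227, -0.0227]), np.int32(210))
cover [([0.575, -0.287, 0.01], 0.8), ([0.572, -0.28, 0.011], 0.75)]
[0.4862 0.2069 0.235 ] [ 3.1405 -0.0001  1.9037]
```

>>> {"op": "apply_moves", "data": {"moves": [0,-0.027,0.029,0,0,0,-0.027,0.028,-0.02,0,0,0,0,-0.035,0,0,0,0,-0.035,0,0,0,0,-0.03,0]}}

```text
t: 23.72
eef_pos: [0.434, 0.2612, 0.1139]
tool_rot: [3.141, -0.0, 1.901]
force: [0.3, 0.5, -0.5]
gripper_width: 0.0426
```

>>> {"op": "apply_moves", "data": {"moves": [0,0,0,0,0,0,0,0,0,0]}}

```text
t: 23.88
eef_pos: [0.4338, 0.2607, 0.115]
tool_rot: [-3.139, 0.001, 1.9]
force: [-0.1, 1.0, 0.8]
gripper_width: 0.0428
```

>>> {"op": "apply_moves", "data": {"moves": [0,-0.001,0.003,-0.009,0.3,0,0,0,-0.0075,0,0,0,0,0,0,1,0,0,0,0,1,0,0,0,0]}}

```text
t: 24.3
eef_pos: [0.4331, 0.2648, 0.0992]
tool_rot: [3.141, -0.0, 1.907]
force: [0.5, -0.6, -0.6]
gripper_width: 0.0194
```

>>> {"op": "apply_moves", "data": {"moves": [1,0,0,0,0,1,0,0,0,0,1,0,0,0,0]}}

```text
t: 24.55
eef_pos: [0.433, 0.2648, 0.0992]
tool_rot: [3.141, -0.0, 1.907]
force: [-1.4, -1.2, 6.2]
gripper_width: 0.0093
```

>>> {"op": "apply_moves", "data": {"moves": [1,0,0,0,0,1,0,0,0,0]}}

```text
t: 24.72
eef_pos: [0.433, 0.2648, 0.0992]
tool_rot: [3.141, -0.0, 1.907]
force: [-1.7, -1.9, 5.4]
gripper_width: 0.0091
```

>>> {"op": "apply_moves", "data": {"moves": [1,0,0,0.015,0,1,0,0,0.025,0,1,0,-0.01,0.025,-2,1,0.004,-0.03,0,-2.5,1,0.004,-0.03,0,-2.5]}}

```text
t: 25.13
eef_pos: [0.4415, 0.1948, 0.1652]
tool_rot: [3.139, -0.001, 1.785]
force: [0.1, 0.2, -2.1]
gripper_width: 0.0092
```

>>> {"op": "apply_moves", "data": {"moves": [1,0.005,-0.036,0,-3,1,0.005,-0.036,0,-3,1,0.004,-0.036,0,-3,1,0.004,-0.033,0,-1.4,1,0,-0.012,0,0]}}

```text
t: 25.55
eef_pos: [0.459, 0.0382, 0.1639]
tool_rot: [3.141, 0.001, 1.599]
force: [0.0, 1.7, -1.7]
gripper_width: 0.009
```

>>> {"op": "apply_moves", "data": {"moves": [1,0,0,-0.015,0,1,0,0,-0.02,0,1,0,0,-0.012,0,1,0,0,0,0]}}

```text
t: 25.88
eef_pos: [0.4575, 0.0414, 0.1148]
tool_rot: [-3.138, 0.0, 1.603]
force: [-1.1, 0.5, -1.6]
gripper_width: 0.0095
```

>>> {"op": "apply_moves", "data": {"moves": [1,0,0,-0.006,0,1,0,0,-0.003,0,1,0,0,0,0,1,0.01,0.0003,0,0,1,0.01,0.0003,0,0]}}

```text
t: 26.3
eef_pos: [0.4775, 0.0415, 0.1076]
tool_rot: [-3.139, 0.002, 1.603]
force: [-3.4, -7.8, -2.0]
gripper_width: 0.009
```

>>> {"op": "apply_moves", "data": {"moves": [1,0.01,0.0003,0,0,1,0.01,0.0003,0,0,1,0.01,0.0003,0,0,1,0.009,0.0003,0,0,1,0,0,0,0]}}

```text
t: 26.72
eef_pos: [0.5186, 0.0426, 0.1077]
tool_rot: [-3.141, 0.002, 1.602]
force: [3.2, -8.5, -4.2]
gripper_width: 0.009
```

>>> {"op": "apply_moves", "data": {"moves": [1,0,-0.0015,-0.0008,0,1,0,0,0,0,1,0,0,0,0]}}

```text
t: 26.97
eef_pos: [0.5179, 0.042, 0.1072]
tool_rot: [3.141, -0.0, 1.603]
force: [-0.2, 0.4, -1.8]
gripper_width: 0.0091
```

```bash
python3 - <<'E'
from go import *
s=pic('side','s9.png')
o=manip.observe();print(o['eef_pos'],o['force'],o['torque'])
k=(np.clip((s[165:265,230:360]/255.)**.6,0,1)*255).astype(np.uint8)
cv2.imwrite('pics/c9.png',cv2.resize(k,None,fx=5,fy=5,interpolation=cv2.INTER_CUBIC))
E
```

```text
[0.5178 0.0421 0.1072] [-0.6107  0.     -0.855 ] [-0.1219 -0.0987 -0.0471]
```

View pics/c9.png

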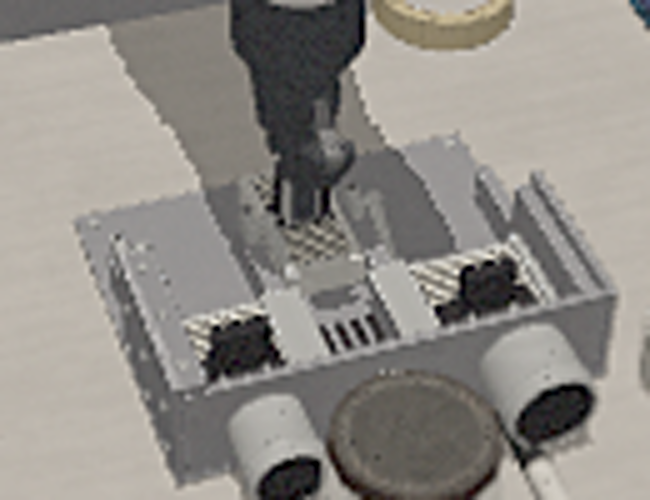

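>>> {"op": "apply_moves", "data": {"moves": [1,0.006,0,-0.001,0,1,0.008,0.0002,0,0,1,0.008,0.0003,0,0,1,0.008,0.0003,0,0,1,0,0,0,0]}}

```text
t: 27.43
eef_pos: [0.5497, 0.0428, 0.1058]
tool_rot: [3.14, -0.0, 1.603]
force: [0.8, 0.1, -1.6]
gripper_width: 0.0093
```

>>> {"op": "apply_moves", "data": {"moves": [1,0.01,0.0003,0,0,1,0.01,0.0003,0,0,1,0.01,0.0003,0,0,1,0.01,0.0003,0,0,1,0,0,0,0]}}

```text
t: 27.85
eef_pos: [0.5892, 0.044, 0.1057]
tool_rot: [3.141, -0.0, 1.603]
force: [-0.2, -0.7, -2.1]
gripper_width: 0.0092
```

>>> {"op": "apply_moves", "data": {"moves": [1,0.009,0.0003,0,0,1,0.009,0.0003,0,0,1,0.008,0.0003,0,0,1,0.004,0.0001,0,0,1,0.002,0,0,0]}}

```text
t: 28.27
eef_pos: [0.6198, 0.0449, 0.1056]
tool_rot: [-3.141, -0.0, 1.603]
force: [-0.6, 0.0, -2.1]
gripper_width: 0.0094
```

>>> {"op": "apply_moves", "data": {"moves": [1,0.001,0,0,0,1,0.001,0,0,0,1,0,0,0,0]}}

```text
t: 28.52
eef_pos: [0.6216, 0.0449, 0.1058]
tool_rot: [-3.141, -0.0, 1.603]
force: [-0.1, 0.2, -1.2]
gripper_width: 0.0093
```

>>> {"op": "apply_moves", "data": {"moves": [1,0.001,0,-0.0004,0,1,0.001,0,0,0,1,0,0,0,0]}}

```text
t: 28.77
eef_pos: [0.6221, 0.045, 0.1054]
tool_rot: [-3.138, -0.0, 1.603]
force: [-14.5, -0.2, 9.4]
gripper_width: 0.0092
```

Home (hard stop against the wall). Release, retreat, and look at the whole scene.

>>> {"op": "apply_moves", "data": {"moves": [1,-0.0005,0,0,0,0.4,0,0,0,0,0.4,0,0,0,0,0.4,0,0,0,0,0.4,0,0,0.01,0]}}

```text
t: 29.18
eef_pos: [0.6225, 0.0449, 0.1142]
tool_rot: [-3.139, 0.0, 1.603]
force: [-0.3, -0.5, -0.7]
gripper_width: 0.0255
```

>>> {"op": "apply_moves", "data": {"moves": [0.4,0,0,0.02,0,0.4,0,0,0.03,0,0.4,0,0,0.03,0,0,-0.02,-0.03,0.02,0,-1,-0.02,-0.035,0.02,0]}}

```text
t: 29.6
eef_pos: [0.5849, -0.0169, 0.2362]
tool_rot: [3.139, 0.0, 1.606]
force: [-0.4, -0.6, 0.2]
gripper_width: 0.049
```

>>> {"op": "apply_moves", "data": {"moves": [-1,-0.035,-0.02,0,0,-1,-0.035,-0.02,0,0,-1,-0.035,-0.02,0,0,-1,-0.035,-0.02,0,0,-1,-0.02,0,0,0]}}

```text
t: 30.02
eef_pos: [0.4217, -0.0994, 0.2347]
tool_rot: [3.141, 0.001, 1.601]
force: [0.6, 1.2, -0.3]
gripper_width: 0.0854
```

```bash
python3 - <<'E'
from blob import *
s=pic('side','s10.png');t=pic('top','t10.png')
print(manip.observe()['eef_pos'],manip.observe()['tool_rot'])
b=np.load('box.npy')
for n,y in[('w',.072),('n',-.006),('m',-.078)]:
    h=tr(b,[(.0555,y,.05)])[0]; print(n,h[:2],blob('side',s,h[:2],.046))
for c in('side','top'):print('cover',c,[(np.round(d['point'],3).tolist(),round(d['p'],2)) for d in finder.look_for(c,'cover_mid')])
# cover plate outline fit, top at z=.012
p0=[.5725,-.285,.027]
for J in({'top':t},{'side':s},{'top':t,'side':s}): print(refine(p0,[((a[1],a[0],.012),(c[1],c[0],.012)) for a,c in [((.12,.0465),(.12,-.0465)),((.12,-.0465),(-.12,-.0465)),((-.12,-.0465),(-.12,.0465)),((-.12,.0465),(.12,.0465))]],J))
k=np.hstack([cv2.resize(t[150:270,200:400],(400,240),interpolation=cv2.INTER_CUBIC),cv2.resize(s[160:280,150:350],(400,240),interpolation=cv2.INTER_CUBIC)])
cv2.imwrite('pics/c10.png',k)
E
```

```text
[ 0.4222 -0.0981  0.235 ] [3.1411 0.0002 1.601 ]
w [0.6192 0.1241] (array([0.618 , 0.1235]), np.int32(159))
n [0.6218 0.0461] (array([0.6183, 0.0489]), np.int32(129))
m [ 0.6241 -0.0259] (array([ 0.6229, -0.0228]), np.int32(212))
cover side [([0.571, -0.287, 0.013], 0.96)]
cover top [([0.574, -0.28, 0.012], 0.66), ([0.349, -0.387, 0.01], 0.57)]
(array([ 0.5756, -0.2849,  0.039 ]), np.float64(-188.33938598632812), np.float64(-178.26748657226562))
(array([ 0.5734, -0.2838,  0.03  ]), np.float64(-101.11499786376953), np.float64(-97.50038146972656))
(array([ 0.5745, -0.2844,  0.0281]), np.float64(-284.6490478515625), np.float64(-275.76788330078125))
```

View pics/c10.png

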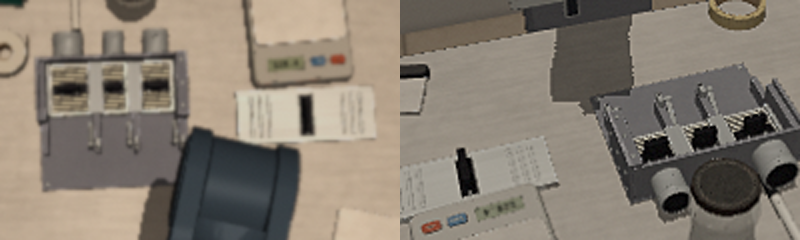

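>>> {"op": "apply_moves", "data": {"moves": [-1,0.025,-0.031,0,0,-1,0.026,-0.032,0,0,-1,0.026,-0.032,0,0,-1,0.026,-0.032,0,0,-1,0.026,-0.032,0,0]}}

```text
t: 30.63
eef_pos: [0.5559, -0.2579, 0.2337]
tool_rot: [3.141, 0.0, 1.604]
force: [0.2, 0.4, 1.3]
gripper_width: 0.0853
```

>>> {"op": "apply_moves", "data": {"moves": [-1,0.022,-0.027,0,0,-1,0,0,-0.02,0,-1,0,0,-0.035,0,-1,0,0,-0.035,0,-1,0,0,-0.03,0]}}

```text
t: 31.05
eef_pos: [0.5766, -0.2831, 0.1113]
tool_rot: [-3.141, -0.0, 1.604]
force: [-0.8, -1.1, -0.2]
gripper_width: 0.0855
```

>>> {"op": "apply_moves", "data": {"moves": [-1,0,0,0,0,-1,0,0,0,0]}}

```text
t: 31.22
eef_pos: [0.5759, -0.2828, 0.1131]
tool_rot: [-3.139, -0.001, 1.604]
force: [0.0, 0.1, 1.8]
gripper_width: 0.0858
```

>>> {"op": "apply_moves", "data": {"moves": [-1,-0.003,-0.0016,-0.01,-0.2,-1,0,0,-0.01,0,-1,0,0,-0.001,0,-1,0,0,0,0,1,0,0,0,0], "squeeze": 30}}

```text
t: 31.63
eef_pos: [0.573, -0.2852, 0.0936]
tool_rot: [3.141, 0.0, 1.6]
force: [0.8, 0.5, 0.4]
gripper_width: 0.0757
```

>>> {"op": "apply_moves", "data": {"moves": [1,0,0,0,0,1,0,0,0,0,1,0,0,0,0,1,0,0,0,0]}}

```text
t: 31.97
eef_pos: [0.573, -0.2852, 0.0938]
tool_rot: [3.141, 0.001, 1.6]
force: [-2.1, 1.3, 6.4]
gripper_width: 0.0595
```

>>> {"op": "apply_moves", "data": {"moves": [1,0,0,0.01,0,1,0,0,0.025,0,1,0,0,0.035,0,1,0,0,0.035,0,1,0,0,0.035,0]}}

```text
t: 32.38
eef_pos: [0.5723, -0.2848, 0.2352]
tool_rot: [-3.141, -0.0, 1.6]
force: [1.4, -0.5, -3.8]
gripper_width: 0.0591
```

>>> {"op": "apply_moves", "data": {"moves": [1,0.002,0.015,0.015,0,1,0.004,0.03,0,0,1,0.005,0.035,0,0,1,0.005,0.035,0,0,1,0.005,0.035,0,0]}}

```text
t: 32.8
eef_pos: [0.5935, -0.1337, 0.2488]
tool_rot: [3.141, 0.0, 1.599]
force: [0.2, 0.4, -3.7]
gripper_width: 0.0591
```

>>> {"op": "apply_moves", "data": {"moves": [1,0.005,0.036,0,0,1,0.005,0.036,0,0,1,0.005,0.036,0,0,1,0.005,0.036,0,0,1,0.003,0.03,0,0]}}

```text
t: 33.22
eef_pos: [0.6167, 0.0414, 0.2487]
tool_rot: [3.141, -0.0, 1.6]
force: [0.3, -0.3, -3.6]
gripper_width: 0.0591
```

>>> {"op": "apply_moves", "data": {"moves": [1,0.001,0.02,0,0,1,0,0.007,0,0,1,0,0,0,0,1,0,0,0,0]}}

```text
t: 33.55
eef_pos: [0.6176, 0.0656, 0.2483]
tool_rot: [3.142, 0.0, 1.6]
force: [-0.6, -0.3, -3.5]
gripper_width: 0.0591
```

>>> {"op": "apply_moves", "data": {"moves": [1,0,0.0006,-0.02,0.2,1,0,0,-0.025,0,1,0,0,-0.018,0,1,0,0,0,0,1,0,0,0,0]}}

```text
t: 33.97
eef_pos: [0.6173, 0.0652, 0.1849]
tool_rot: [-3.14, 0.0, 1.602]
force: [-0.6, -0.7, -2.3]
gripper_width: 0.0591
```

```bash
python3 - <<'E'
from go import *
s=pic('side','s11.png');o=manip.observe();e=o['eef_pos'];print(e,o['tool_rot'],o['force'])
z=e[2]-.0858+.004
M=[(.0465,.1208,z),(-.0465,.1208,z),(-.0465,-.1192,z),(.0465,-.1192,z)]
Q=proj('side',tr([e[0],e[1],o['tool_rot'][2]-np.pi/2],M))
b=np.load('box.npy')
V=proj('side',tr(b,[(.0995,-.109,.078),(.0065,-.109,.078),(.0995,.121,.07),(.0065,.121,.07)]))
k=cv2.resize((np.clip((s[150:270,220:380]/255.)**.7,0,1)*255).astype(np.uint8),None,fx=5,fy=5,interpolation=cv2.INTER_CUBIC)
T=lambda x:np.int32((x-[220,150])*5+2)
cv2.polylines(k,[T(Q)],True,(0,0,255),1)
for a,c in[(0,1),(2,3)]: cv2.line(k,tuple(map(int,T(V[a]))),tuple(map(int,T(V[c]))),(0,255,0),1)
cv2.imwrite('pics/c11.png',k)
E
```

```text
[0.618  0.0655 0.186 ] [3.141  0.0001 1.6019] [-0.5875  0.3827 -2.938 ]
```

View pics/c11.png

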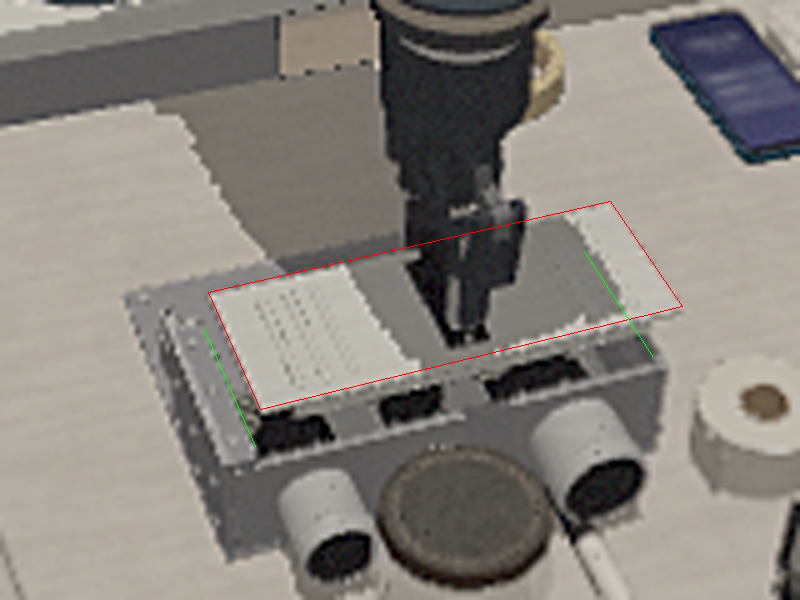

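>>> {"op": "apply_moves", "data": {"moves": [1,0,0.0006,-0.01,0,1,0,0,-0.01,0,1,0,0,-0.006,0,1,0,0,-0.002,0,1,0,0,0,0]}}

```text
t: 34.43
eef_pos: [0.6173, 0.0671, 0.1561]
tool_rot: [-3.14, 0.0, 1.603]
force: [0.0, -0.8, -3.5]
gripper_width: 0.059
```

>>> {"op": "apply_moves", "data": {"moves": [1,0,0,-0.002,0,1,0,0,-0.001,0,1,0,0,0,0]}}

```text
t: 34.68
eef_pos: [0.6179, 0.0672, 0.1541]
tool_rot: [3.141, -0.0, 1.603]
force: [0.9, -1.2, -1.3]
gripper_width: 0.059
```

>>> {"op": "apply_moves", "data": {"moves": [1,0,-0.0005,-0.0015,0,1,0,0,0,0,1,0,0,0,0]}}

```text
t: 34.93
eef_pos: [0.6179, 0.0666, 0.1527]
tool_rot: [3.141, -0.0, 1.603]
force: [0.0, -1.0, 0.5]
gripper_width: 0.0593
```

>>> {"op": "apply_moves", "data": {"moves": [1,0,-0.003,0,0,1,0,-0.003,0,0,1,0,-0.003,0,0,1,0,0,0,0]}}

```text
t: 35.27
eef_pos: [0.6177, 0.0569, 0.1524]
tool_rot: [-3.141, 0.0, 1.603]
force: [1.2, -2.4, -1.6]
gripper_width: 0.0591
```

>>> {"op": "apply_moves", "data": {"moves": [1,0,-0.003,0,0,1,0,-0.002,0,0,1,0,-0.0015,0,0,1,0,0,0,0]}}

```text
t: 35.6
eef_pos: [0.6177, 0.0507, 0.1524]
tool_rot: [-3.141, 0.0, 1.603]
force: [-0.6, -1.6, -0.8]
gripper_width: 0.0589
```

```bash
python3 - <<'E'
from go import *
s=pic('side','s12.png');o=manip.observe();print(o['eef_pos'],o['force'])
cv2.imwrite('pics/c12.png',cv2.resize((np.clip((s[165:265,230:370]/255.)**.7,0,1)*255).astype(np.uint8),None,fx=5.5,fy=5.5,interpolation=cv2.INTER_CUBIC))
E
```

```text
[0.6177 0.0508 0.1524] [ 0.2276 -2.3327  0.0147]
```

View pics/c12.png

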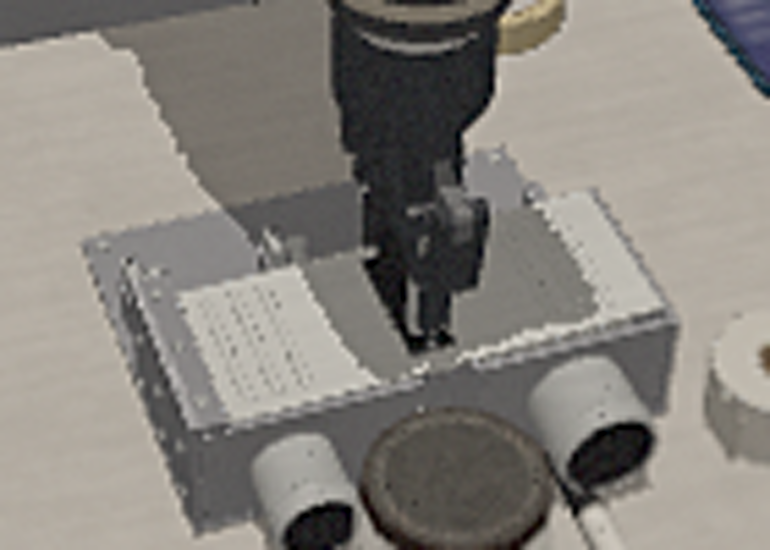

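>>> {"op": "apply_moves", "data": {"moves": [1,0,-0.001,0,0,1,0,0,-0.0015,0,1,0,0,-0.0015,0,1,0,0,0,0]}}

```text
t: 35.98
eef_pos: [0.6175, 0.0501, 0.1488]
tool_rot: [-3.141, 0.0, 1.603]
force: [0.3, 0.3, -3.5]
gripper_width: 0.0593
```

>>> {"op": "apply_moves", "data": {"moves": [1,0,0,-0.001,0,1,0,0,-0.001,0,1,0,0,0,0]}}

```text
t: 36.23
eef_pos: [0.6176, 0.0502, 0.1479]
tool_rot: [3.141, -0.0, 1.603]
force: [-4.0, -0.4, 5.5]
gripper_width: 0.0588
```

>>> {"op": "apply_moves", "data": {"moves": [1,0,0,-0.0005,0,1,0,0,0,0,-0.7,0,0,0,0,-0.7,0,0,0,0,-0.7,0,0,0,0]}}

```text
t: 36.65
eef_pos: [0.6179, 0.0502, 0.147]
tool_rot: [3.141, 0.0, 1.603]
force: [0.5, 0.2, -0.0]
gripper_width: 0.0726
```

>>> {"op": "apply_moves", "data": {"moves": [-0.7,0,0,0.01,0,-0.7,0,0,0.03,0,-0.7,0,0,0.035,0,-0.7,0,0,0.03,0,-0.7,-0.03,0.02,0.02,0]}}

```text
t: 37.07
eef_pos: [0.5911, 0.0683, 0.2751]
tool_rot: [3.137, 0.0, 1.6]
force: [2.2, 1.0, 0.3]
gripper_width: 0.0727
```

>>> {"op": "apply_moves", "data": {"moves": [-0.7,-0.03,0.03,0.01,0,-0.7,-0.03,0.035,0,0,-0.7,-0.03,0.035,0,0,-0.7,-0.03,0.035,0,0,-0.7,-0.03,0.03,0,0]}}

```text
t: 37.48
eef_pos: [0.447, 0.2244, 0.2824]
tool_rot: [3.14, -0.001, 1.603]
force: [0.7, 1.1, -0.1]
gripper_width: 0.0726
```

>>> {"op": "apply_moves", "data": {"moves": [-0.7,-0.03,0.035,0,0,-0.7,-0.03,0.035,0,0,-0.7,0,0.03,0,0,-0.7,0,0,0,0]}}

```text
t: 37.82
eef_pos: [0.3926, 0.3206, 0.2824]
tool_rot: [3.141, -0.002, 1.607]
force: [1.1, -0.7, -1.3]
gripper_width: 0.0727
```

```bash
python3 - <<'E'
from blob import *
s=pic('side','s13.png');t=pic('top','t13.png');print(manip.observe()['eef_pos'])
a=cv2.imread('pics/s0.png');b=cv2.imread('pics/t0.png')
k=np.vstack([np.hstack([cv2.resize(x[165:265,230:370],(400,286),interpolation=cv2.INTER_CUBIC) for x in(a,s)]),np.hstack([cv2.resize(x[140:310,200:420],(400,309),interpolation=cv2.INTER_CUBIC) for x in(b,t)])])
cv2.imwrite('pics/c13.png',k)
for c in('side','top'):print('cover',c,[(np.round(d['point'],3).tolist(),round(d['p'],2)) for d in finder.look_for(c,'cover_mid')])
d=cv2.absdiff(a,s)[195:250,255:355];print('side diff box',d.mean(),np.percentile(d,99)); d=cv2.absdiff(b,t)[175:245,218:296];print('top',d.mean(),np.percentile(d,99))
cov=[((.0995,.119,.066),(.0065,.119,.066)),((.0065,.119,.066),(.0065,-.109,.066)),((.0995,.119,.066),(.0995,-.109,.066))]
for n,x in(('0',{'side':a,'top':b}),('now',{'side':s,'top':t})):print(n,refine(np.load('box.npy'),cov,x))
E
```

```text
[0.3937 0.3173 0.282 ]
cover side [([0.62, 0.046, 0.062], 0.71), ([0.668, 0.014, 0.039], 0.34)]
cover top [([0.613, 0.054, 0.064], 0.83), ([0.682, 0.236, 0.039], 0.7)]
side diff box 3.355757575757576 44.0
top 8.073076923076924 30.0
0 (array([0.5651, 0.0492, 0.0299]), np.float64(-513.6994018554688), np.float64(-505.2052001953125))
now (array([0.5654, 0.0499, 0.0324]), np.float64(-503.06280517578125), np.float64(-501.7296142578125))
```

View pics/c13.png

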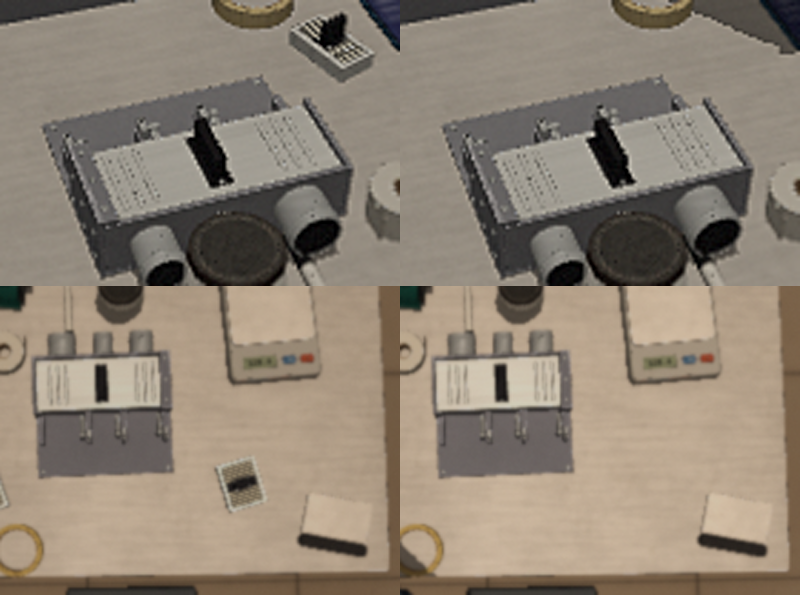

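```bash
python3 -c "
from plant import manip
print(manip.close_job())"
```

```text
the job is handed in; nothing more can be done
None
```

The job is finished and handed in: all three cassettes are in their lanes and the cover is back on the filter box. It took about 38 s of the 210 s allowed.

**What I did:**
- I gripped the cover at the ends of its grip so it could pivot. Lifting it raised the left edge, then I drew the right edge out from under the lip and laid the cover flat on the table to the right.
- I slid the wide, medium and narrow cassettes (in that order) into their lanes. Each was pushed until it stopped against the rear wall, with 10–17 N felt.
- I hooked the cover's right edge under the lip, resting its left edge on the rim. Then I slid it home, lowered the left edge and let go.

**Last checks:**
- **Cassettes:** before refitting the cover, the measured grips lay within about 4 mm of the home positions, which is about as good as that measurement gets.
- **Cover:** the final outline fit puts it within about 1 mm of where it started, and before and after pictures look the same.
- **Catches:** they look as they did at the start in the final pictures, but I could not read their joint angles directly.
- **Other things:** those visible in the final picture (jar, label reel, masking tape) look unmoved. I did not measure them or the others.

**What disagreed:** the outline fits to the cassettes disagreed by up to about 1 cm, because the top view locked onto the pleats. I used the dark grips in both views instead. The narrow cassette briefly pressed its lane wall with about 8 N going in, and a shift of about 1 mm to the right cleared it.

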